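# Knife-edge check of two cooling-tray sweeps

### The arm

A 7-joint arm with a two-finger parallel gripper is mounted at the origin on the work surface. World frame = base frame: x ahead of the robot, y to its left, z up, the work surface at z = 0. Lengths are in m, angles in rad, forces in N, time in s.
With the tool pointing down it reaches from about 0.425 to 0.975 m from the base axis. Payload 16.7 kg.
Tool frame: the origin (TCP) lies on the centre line of the jaws, within the pads' length; the fingertips stand 8 mm ahead of it and the grasp point (between the pads) lies 11 mm behind it; z points along the fingers, y is the direction in which the jaws open and shut (so a half turn about z gives the same grasp; the last joint's range is limited). The gripper opens to 85 mm and grips with 20 to 120 N. Pads are 22 mm wide; open, the fingers measure 114 mm over their backs; the gripper's body (76 mm by 85 mm) begins 54 mm behind the grasp point. The pads swing forward as they close: fully open they stand 13 mm farther back than shut.
Start: joints at [1.105, 0.426, 0.074, 1.606, -0.034, 1.111, -0.067], TCP at [0.21, -0.642, 0.239] pointing down, gripper open.
Joint ranges: [-2.85, 2.85], [-0.5, 2.14], [-1.23, 1.37], [0.21, 2.46], [-1.02, 4.16], [0.16, 2.05], [-2.73, 2.73]. Speed limits (rad/s): [1.89, 1.89, 2.39, 2.39, 3.01, 3.01, 3.01].

### API

Orientations are given as a unit quaternion [w, x, y, z].
In Python, from bench import manip gives the robot as it stands.
- The arm moves only by the shell command python3 -m inch 'ROWS' [FORCE]. ROWS is a JSON object of lists of equal length, an entry for each row: "angular": the turn, a rotation vector about the world's x, y, z in degrees, a list of three; "linear": the shift along the world's x, y, z in m, a list of three; "fingers": the opening, from 0 (shut) to 1 (fully open). In form: {"angular": [[ax, ay, az], ...], "linear": [[x, y, z], ...], "fingers": [fingers, ...]}. A call has 1 to 8 rows; each row shifts and turns the commanded pose from where the row before left it; what a row does not reach is not made up. A row lasts 1/12 s, in which the tool goes at most 41.7 mm and 7.16 degrees, less where a joint would pass 70% of its speed; a pose out of reach is approached as far as the arm can. A call with a gripper value outside its range is refused whole. The fingers move at their own pace and stop on an object; FORCE is the grip in N (left out, the last holds). Time passes only in rows, so rows that do not move let the fingers close. It gives the time, the measured TCP pose, the force and the opening at its end, in the units of the state.
- manip.get_obs(): the state, without advancing time (a new reading comes with each control period).
- manip.read_camera(name): name is "scene" or "top"; returns (picture, depth): 480x640x3 uint8, red, green, blue; 480x640 float32, m along the optical axis (not along the pixel's ray), 0 where there is no reading.
- manip.calibration(name): a dict with "camera_matrix" (3x3 intrinsics, pixels), "rvec" (rotation vector, rad) and "tvec" (3), from world to camera coordinates, as OpenCV has them. Camera axes: x right, y down, z forward; pixel columns grow to the right and rows downward; lengths in m; the calibration is good to about 2 mm. A picture is of the moment at which its call begins. calibration takes no time and is no camera call.
- manip.sign_off(): hands the job in, once; it reports no verdict.
Trained networks look in the newest picture that a camera, given by its name, has taken for a name from the list of things; names that differ only in an ending like _2 or _b are one class to them, and where a whole thing is asked for, a point or a joint stands for the part that bears it (a point fixed in the world has none). Each returns a list of dicts, best first, with "p" (0 to 1); they miss things now and then, are a little off and sometimes report something else, mostly with a low value. They report only what shows in the picture. A call takes as long as a camera call.
- manip.silhouettes(thing, camera): "pixels" (480x640 bool, what is visible of it) and "bbox" ([left, top, width, height] in pixels, round what is visible of it).
The state is a dict: "time_s": time; "q": joint angles; "qvel": joint speeds; "joint_torque": joint torques, N m; "tcp_pos": TCP position; "tcp_rot": TCP orientation; "force": force on the tool from outside, world axes, zero at the start; "torque": the same for the moment, N m; "finger_gap": finger opening in m.
Only numpy, scipy, OpenCV 4.12 (cv2) and the standard library are available. Lean on these libraries where they do the work, as an engineer would, in place of code of your own. Each camera call takes 0.05 s, during which the arm holds its last target.

### The job

Check both spare cooling-tray sweeps from the slanted rack, one at a time: set each gently on the knife edge by the slot under its hub, let go, and see whether it stays level or tips. Put each one away before trying the other: fit a sweep that stays level fully home on the drive of the cooling tray, slot over the carrier bar, and stand one that tips in the wooden reject crate. Leave the mug, the jar and the brush alone.

Things in the scene. Friction and masses are not known exactly. Their poses are not given: they have to be found in the camera images.
- sweep_a: Cast aluminium sweep, 0.2-0.3 kg. Two flat arms along +-x (24 mm wide, z -15 to -10 mm, 200 mm tip to tip) from a hub 44 mm long (x), 30 mm across its flat sides (y +-15 mm), z -20 to +20 mm: grip it across these flats. A paddle hangs at x = +-80 mm down to z = -57 mm. Origin: apex of the V slot in the hub's underside. Half a turn about z looks the same.
- sweep_b: The other sweep, alike to the eye, same axes; which is balanced or heavy at one end cannot be seen. The V slot runs along y right through the hub: 23 mm wide at its mouth (z = -20 mm), 60 degrees included. The centre of mass is about 10 mm below the origin (and off to one end if unbalanced). Paddles are 40 x 4 mm, turned 35 degrees about z.
- rack: Fixed plywood rack, 235 x 110 mm, origin centre of underside, -x side to the robot. Cradles 60 mm before and behind the origin hold one sweep each (either way), long axis along the rack's y, origin 90 mm above the table, sweep's z leaning 25 degrees from vertical to -x. Seats under the arms 36-48 mm from hub centre, with 12 mm high lip on the low side. Draw a sweep out along its own z.
- knife_stand: Fixed black stand with a steel knife edge. Base 90 x 80 mm, 14 mm high; column 20 x 30 mm up to 80 mm; above it a blade 3 mm thick and 20 mm long (x), edge 120 mm above the table. Origin centre of underside. A sweep on it has its slot along the stand's x, arms along the stand's y. The polished edge chips if struck or pressed with 60 N.
- knife_edge (a point): Middle of the knife edge, x along the edge. A sweep resting on it has its origin 1-2 mm above this point. Let go there, a balanced sweep stays level (within about 5 degrees, with a slow small swing); an unbalanced one tips about its y axis, heavy end down, by 25 to 30 degrees within about a second and rests there.
- cooling_tray: Round steel cooling tray, fixed, 224 mm across, 78 mm high, open on top, perforated floor 33 mm above the table. Origin at the centre of the underside; z up.
- tray_drive (a point): Where the origin of a fully seated sweep lies: on the tray's axis, 96 mm above the table. 20 mm below is the top of a 48 x 24 mm (x, y) carrier plate on which the hub stands; 12.4 mm below is the centre of the carrier bar, 10 mm thick, 20 mm long along y, which lies in the sweep's slot (sweep y along it, either way round). Paddles then clear the floor by 6 mm.
- reject_crate: Low open wooden crate, fixed, 140 x 250 mm (x, y), 45 mm high, walls and floor 6 mm; origin at the centre of the underside. A sweep standing in it on its paddles, arms along the crate's y, has its origin 63 mm above the table.
- mug: White mug, 80 mm wide and 90 mm high, loose bystander; origin at the centre of its underside.
- bean_jar: Amber glass jar with black cap, 68 mm wide and 105 mm high, loose bystander; origin at the centre of its underside.
- bench_brush: Small hand brush lying on the table, loose bystander; origin at the centre of its underside, length along x.

How it is judged:
By the outcome, as a careful person would: the job done as asked, in the order asked, and still so for the second after the job is handed in, with the robot touching nothing.
It also fails if it takes over 72 s, if anything falls off the work surface, if the arm or the gripper's body presses on something with over 40 N, if the wrist force passes 120 N, or if a joint passes its speed limit or range.

## Working session

There is one attempt and no reset: what is moved stays moved. The work goes in short steps, Python scripts to look and compute and a shell command to move; the robot and the scene stay as the last step left them, time stands still between calls to the robot, and variables do not carry over. Pictures are saved under pics/ and viewed, and the job is handed in when it is done.

```bash
ls; mkdir -p pics
python3 - <<'E'
from bench import manip
import cv2
o=manip.get_obs()
for k in o: print(k,o[k])
for c in ['scene','top']:
    p,d=manip.read_camera(c)
    cv2.imwrite(f'pics/{c}0.png',p[:,:,::-1]); 
    import numpy as np
    np.save(f'/tmp/{c}_d.npy',d); print(manip.calibration(c))
E
```

```text
pics
time_s 0.0
q [ 1.10549265  0.42670745  0.07381723  1.60661763 -0.03411763  1.11078972
 -0.0670948 ]
qvel [-0.00052807 -0.00036321  0.00060027  0.00115197 -0.00026305  0.00116681
  0.00055337]
joint_torque [-2.46511838e-03 -9.49837375e+01  3.75990227e+00 -4.63517404e+01
  1.93385925e-02  1.02333276e-02  2.66836588e-05]
tcp_pos [ 0.20951547 -0.64123949  0.23862126]
tcp_rot [-6.18558997e-04  9.87559501e-01  1.57244502e-01 -1.29983917e-04]
force [-0.58222279  0.60498113 -0.11148171]
torque [-0.00289297 -0.00025754 -0.01934147]
finger_gap 0.08530102981550698
{'camera_matrix': array([[445.96821747,   0.        , 315.86369777],
       [  0.        , 445.96821747, 241.99402498],
       [  0.        ,   0.        ,   1.        ]]), 'rvec': array([ 2.08494091,  1.28274426, -0.51170233]), 'tvec': array([-0.27677826, -0.33592105,  1.3832828 ])}
{'camera_matrix': array([[543.34983957,   0.        , 309.94999054],
       [  0.        , 543.34983957, 246.58378145],
       [  0.        ,   0.        ,   1.        ]]), 'rvec': array([ 2.12873016, -2.14222668,  0.16344954]), 'tvec': array([0.02403991, 0.63762198, 1.13602803])}
```

View pics/scene0.png

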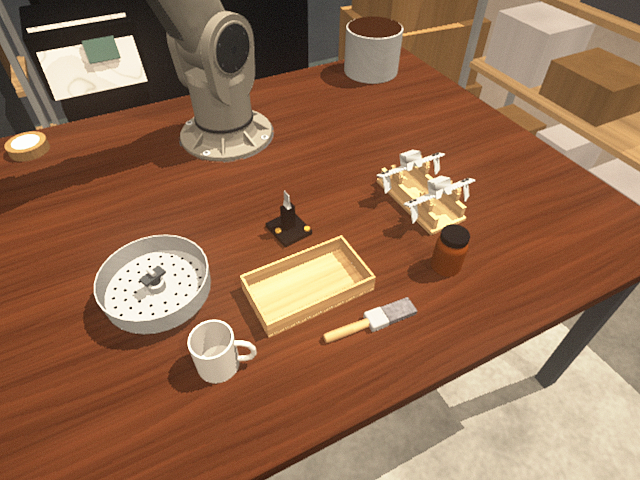

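View pics/top0.png

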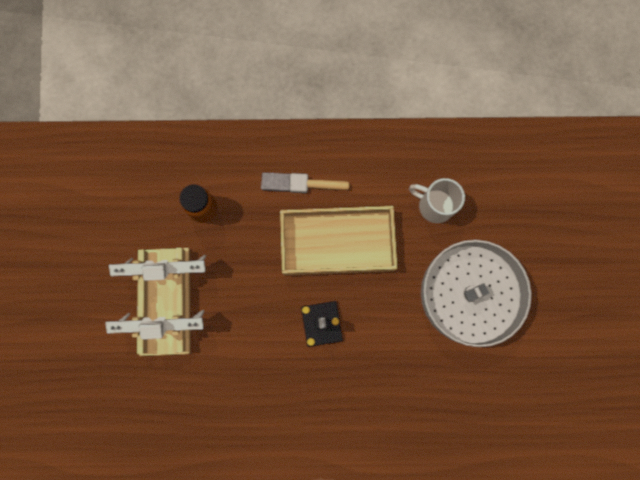

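The top view shows the rack with two sweeps at (160,300), the stand at (322,323), crate (338,240), tray (477,293), jar (197,202), brush (305,184) and mug (440,200).

```bash
cat > h.py <<'E'
import numpy as np,cv2
from bench import manip
def cal(c):
    k=manip.calibration(c); return k['camera_matrix'],cv2.Rodrigues(k['rvec'])[0],k['tvec'],k['rvec']
def cloud(c,d):
    K,R,t,_=cal(c); v,u=np.mgrid[0:480,0:640]
    P=np.stack([(u-K[0,2])/K[0,0]*d,(v-K[1,2])/K[1,1]*d,d],-1)
    return (P-t)@R   # world
def proj(c,X):
    K,R,t,rv=cal(c); return cv2.projectPoints(np.asarray(X,float).reshape(-1,1,3),rv,t,K,None)[0][:,0]
def rect(P):
    (cx,cy),(w,h),a=cv2.minAreaRect(P[:,:2].astype(np.float32)*1000); return np.round([cx,cy,w,h,a],1)
E
python3 - <<'E'
from h import *
for c in ['top','scene']:
    d=np.load(f'/tmp/{c}_d.npy'); W=cloud(c,d)
    print(c,'table z',[np.round(W[v,u],4) for u,v in ([(60,420),(250,400),(560,200)] if c=='top' else [(100,200),(450,350),(300,180)])])
    print('cam', np.round(-cal(c)[1].T@cal(c)[2],3))
    p,_=manip.read_camera(c)
    for t in ['rack','knife_stand','cooling_tray','reject_crate','mug','bean_jar','bench_brush','sweep_a']:
        for s in manip.silhouettes(t,c):
            m=s['pixels']&(d>0); P=W[m]; 
            if s['p']<.3 or len(P)<20: print(t,s['p'],s['bbox']);continue
            print(t,round(s['p'],2),s['bbox'],'lo',np.round(np.percentile(P,2,axis=0),3),'hi',np.round(np.percentile(P,98,axis=0),3),'rect',rect(P))
            np.save(f'/tmp/{c}_{t}_{s["bbox"][1]}.npy',s['pixels'])
E
ls /tmp/*.npy
```

```text
top table z [array([ 0.2675,  0.5666, -0.0009]), array([ 0.3073,  0.1536, -0.0042]), array([ 0.7494, -0.5539,  0.0054])]
cam [0.45  0.013 1.223]
rack 0.86 [132.3, 247.6, 59.9, 106.7] lo [0.412 0.292 0.007] hi [0.636 0.393 0.081] rect [524.4 350.4 235.5 127.9   1.3]
knife_stand 0.55 [299.2, 302.0, 43.6, 42.3] lo [ 0.429 -0.042  0.01 ] hi [0.517 0.036 0.09 ] rect [473.   -2.8  90.8  80.3   8.9]
cooling_tray 0.6 [418.7, 240.0, 107.8, 106.2] lo [ 0.434 -0.435  0.029] hi [ 0.639 -0.227  0.081] rect [ 542.4 -342.3  232.   254.9   23.9]
reject_crate 0.6 [279.4, 205.7, 119.4, 68.0] lo [ 0.586 -0.16   0.002] hi [0.723 0.079 0.048] rect [655.4 -40.  141.2 249.7   2. ]
mug 0.83 [407.5, 179.7, 56.7, 42.8] lo [ 0.699 -0.306  0.   ] hi [ 0.784 -0.209  0.093] rect [ 750.4 -271.5  102.4  131.3   11.8]
bean_jar 0.67 [181.6, 186.0, 33.6, 38.9] lo [0.703 0.235 0.01 ] hi [0.761 0.294 0.11 ] rect [737.8 270.8  74.2  71.3  42. ]
bench_brush 0.92 [265.1, 173.7, 82.0, 21.7] lo [ 0.773 -0.058  0.01 ] hi [0.814 0.127 0.025] rect [794.2  32.  195.9  47.6  86.2]
sweep_a 0.77 [107.2, 252.5, 97.4, 28.2] lo [0.566
[... 1353 characters left out ...]
23.2 278.1   3. ]
sweep_a 0.71 [404.9, 178.2, 67.2, 43.7] lo [0.565 0.248 0.043] hi [0.614 0.437 0.113] rect [569.8 375.9  97.1 267.5   7.2]
/tmp/scene_bean_jar_227.6.npy
/tmp/scene_bench_brush_298.4.npy
/tmp/scene_cooling_tray_234.3.npy
/tmp/scene_d.npy
/tmp/scene_knife_stand_192.8.npy
/tmp/scene_mug_319.0.npy
/tmp/scene_rack_160.7.npy
/tmp/scene_reject_crate_239.2.npy
/tmp/scene_sweep_a_150.0.npy
/tmp/scene_sweep_a_178.2.npy
/tmp/top_bean_jar_186.0.npy
/tmp/top_bench_brush_173.7.npy
/tmp/top_cooling_tray_240.0.npy
/tmp/top_d.npy
/tmp/top_knife_stand_302.0.npy
/tmp/top_mug_179.7.npy
/tmp/top_rack_247.6.npy
/tmp/top_reject_crate_205.7.npy
/tmp/top_sweep_a_252.5.npy
/tmp/top_sweep_a_312.2.npy
```

Run:
```python
from h import *
a=cv2.imread('pics/top0.png');b=cv2.imread('pics/scene0.png')
def z(im,x,y,w,h,s): return cv2.resize(im[y:y+h,x:x+w],(w*s,h*s),interpolation=cv2.INTER_CUBIC)
cv2.imwrite('pics/z1.png',z(a,95,235,130,120,5))
cv2.imwrite('pics/z2.png',np.hstack([z(a,420,240,110,110,3),z(a,295,295,55,55,6)]))
cv2.imwrite('pics/z3.png',z(b,365,140,120,100,6))
cv2.imwrite('pics/z4.png',np.hstack([z(b,90,230,130,100,3),z(b,260,180,60,50,6)]))
```

```text
(no output)
```

View pics/z1.png

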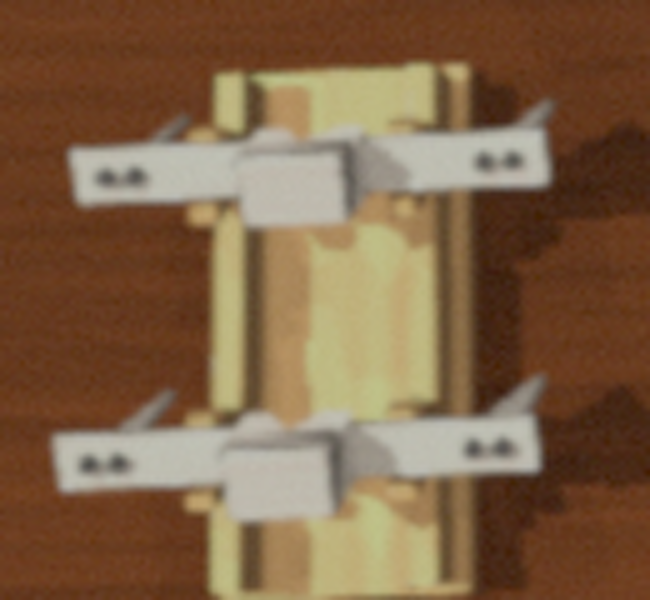

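View pics/z2.png

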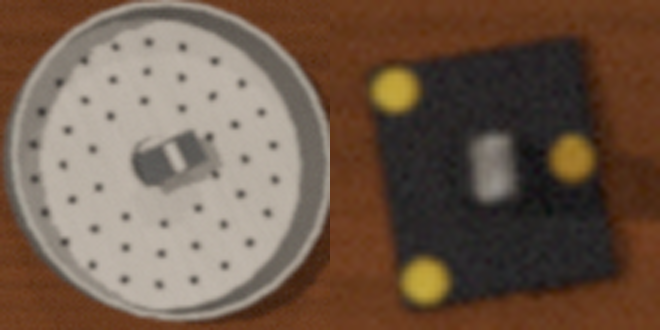

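View pics/z3.png

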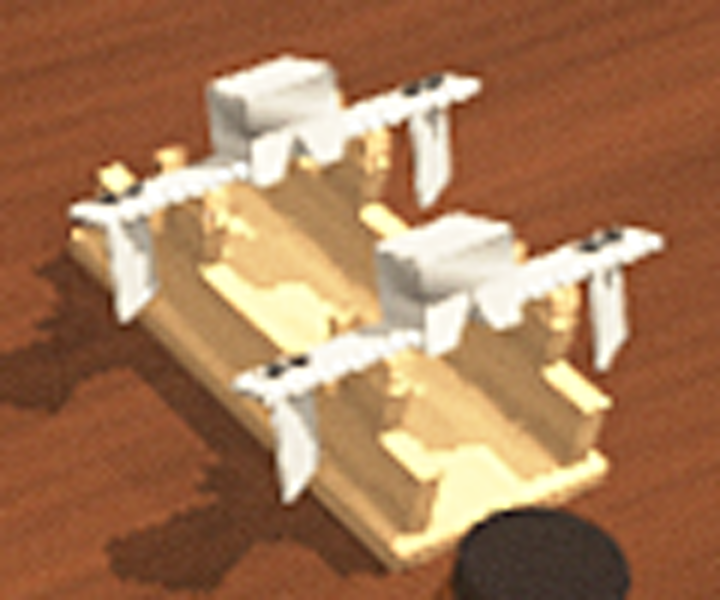

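View pics/z4.png

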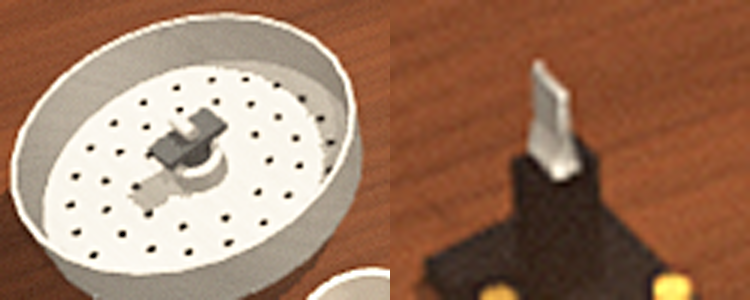

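```bash
cat >> h.py <<'E'
def Rz(a): a=np.radians(a); return np.array([[np.cos(a),-np.sin(a),0],[np.sin(a),np.cos(a),0],[0,0,1]])
def Ry(a): a=np.radians(a); return np.array([[np.cos(a),0,np.sin(a)],[0,1,0],[-np.sin(a),0,np.cos(a)]])
E
python3 - <<'E'
from h import *
for c in ['top','scene']:
    d=np.load(f'/tmp/{c}_d.npy'); W=cloud(c,d); V=W[d>0]
    for nm,x0 in (('near',.469),('far',.590)):
        for yaw in (2.0,):
            R=Rz(yaw)@Ry(-25); o=np.array([x0-.003,.35,.09])
            L=(V-o)@R
            box=(abs(L[:,0])<.035)&(abs(L[:,1])<.12)
            hub=L[box&(L[:,2]>.012)&(L[:,2]<.03)]
            top=hub[hub[:,2]>.016]
            arm=L[box&(abs(L[:,1])>.03)&(L[:,2]>-.018)&(L[:,2]<-.004)&(abs(L[:,0])<.02)]
            print(c,nm,'hub rect',rect(top),'z',np.round(np.median(top[:,2]),4),'arm rect',rect(arm),'z',np.round(np.median(arm[:,2]),4),'arm slope', np.polyfit(arm[:,1],arm[:,0],1), 'med',np.median(arm[:,0]))
            print('  pct x',np.percentile(top[:,0],[1,99]),'y',np.percentile(top[:,1],[1,99]),'armx',np.percentile(arm[:,0],[2,98]),'army',np.percentile(arm[:,1],[.5,99.5]))
    # tray bar: points in z 0.07-0.1 near centre
    m=(np.hypot(V[:,0]-.54,V[:,1]+.33)<.06)&(V[:,2]>.065)
    P=V[m]; print(c,'plate',rect(P),len(P),np.percentile(P[:,2],[5,50,95]))
    P=V[m&(V[:,2]>.081)]; print('bar',rect(P) if len(P)>4 else 0,len(P), P.mean(0) if len(P) else 0)
    m=(np.hypot(V[:,0]-.54,V[:,1]+.33)<.14)&(V[:,2]>.07)&(np.hypot(V[:,0]-.54,V[:,1]+.33)>.08); print('rim',cv2.minEnclosingCircle(V[m][:,:2].astype(np.float32)))
    m=(np.hypot(V[:,0]-.473,V[:,1]+.003)<.04)&(V[:,2]>.09); P=V[m]; print('blade',len(P),rect(P),P.mean(0),P[:,2].max())
    m=(np.hypot(V[:,0]-.473,V[:,1]+.003)<.08)&(V[:,2]>.008); P=V[m]; print('base',rect(P))
    m=(abs(V[:,0]-.655)<.1)&(abs(V[:,1]+.04)<.16)&(V[:,2]>.035)&(V[:,2]<.05); P=V[m]; print('crate',rect(P))
E
```

```text
top near hub rect [-0.7 -3.6 33.3 45.6  1. ] z 0.0209 arm rect [ -1.8  -2.8  35.1 201.    0. ] z -0.009 arm slope [-0.00065914  0.00028403] med 0.0007595544103149043
  pct x [-0.01618293  0.01543704] y [-0.02557536  0.01848294] armx [-0.01446781  0.01354223] army [-0.10264603  0.09581269]
top far hub rect [-1.5 -4.1 44.8 32.6 89.2] z 0.0213 arm rect [-2.200e+00 -3.500e+00  3.460e+01  2.012e+02  1.000e-01] z -0.0085 arm slope [-0.0015553  -0.00067767] med -0.00018171951811748397
  pct x [-0.0169773   0.01386799] y [-0.02621368  0.01702376] armx [-0.01452509  0.01231474] army [-0.10336802  0.09554103]
top plate [ 534.6 -329.4   23.8   49.6   23.6] 270 [0.07355754 0.07756528 0.08948792]
bar [ 534.4 -327.9   35.4   18.1   61.2] 53 [ 0.53409956 -0.32798627  0.08766909]
rim ((0.5336217284202576, -0.32949256896972656), 0.11242731660604477)
blade 30 [472.3  -3.1  18.7   6.2   0.5] [ 0.47220777 -0.00292667  0.10657481] 0.12418839149043544
base [482.  -14.  114.  109.4   2.5]
crate [655.6 -40.3 141.1 250.5   1.9]
scene near hub rect [-2.8 -4.5 33.8 44.4  0.1] z 0.0209 arm rect [ -1.2  -4.8  36
[... 210 characters left out ...]
ene far hub rect [-3.4 -6.4 44.3 36.3 89.5] z 0.0215 arm rect [ -2.7  -4.2 203.7  32.1  89.6] z -0.0084 arm slope [0.00970688 0.0012971 ] med 0.003397038214880123
  pct x [-0.01911249  0.01425604] y [-0.02763397  0.01552483] armx [-0.01632152  0.01210511] army [-0.10581587  0.0932284 ]
scene plate [ 533.  -329.7   25.2   48.3   25.2] 301 [0.07030061 0.07647602 0.08898035]
bar [ 533.1 -329.8   21.3   10.4   23.8] 51 [ 0.53413235 -0.32969044  0.08772622]
rim ((0.5313644409179688, -0.33038240671157837), 0.11403769254684448)
blade 61 [470.9  -5.   22.7   5.3  18. ] [ 0.47233551 -0.0044277   0.10505706] 0.12018169057665125
base [471.2  -4.8  93.2  79.3   9. ]
crate [653.6 -40.7 144.  251.5   1.6]
```

Both sweeps sit at about (0.465, 0.346, 0.09) and (0.585, 0.3455, 0.09), yaw 2°. The knife is at (0.4725, -0.0035), yaw 8.8°. The tray is at (0.5335, -0.3295) with the bar at 24°. The crate is at (0.655, -0.040), yaw 1.9°. Now moving toward the near sweep.

```bash
python3 -m inch '{"angular":[[0,0,6.5],[0,0,6.5],[0,0,6.5],[0,0,6.5],[0,0,6.5],[0,0,6.5],[0,0,6.5],[0,0,6.5]],"linear":[[0.028,0.028,0.005],[0.028,0.028,0.005],[0.028,0.03,0.005],[0.028,0.03,0.005],[0.028,0.03,0.005],[0.028,0.03,0.005],[0.026,0.03,0.005],[0.026,0.03,0.005]],"fingers":[0.65,0.65,0.65,0.65,0.65,0.65,0.65,0.65]}' 40
cat > st.py <<'E'
from h import *
from scipy.spatial.transform import Rotation as Ro
o=manip.get_obs(); q=o['tcp_rot']; R=Ro.from_quat([q[1],q[2],q[3],q[0]]).as_matrix()
print('t',round(o['time_s'],2),'tcp',np.round(o['tcp_pos'],4),'y',np.round(R[:,1],3),'yang',round(np.degrees(np.arctan2(R[1,1],R[0,1])),1),'z',np.round(R[:,2],3),'F',np.round(o['force'],1),'gap',round(o['finger_gap'],4)); print('q',np.round(o['q'],2))
def need(p,Rt):
    r=Ro.from_matrix(Rt@R.T).as_rotvec(degrees=True); print('need lin',np.round(np.array(p)-o['tcp_pos'],4),'rot',np.round(r,2))
def tool(yang,lean=0,ax=1):  # jaws along yang; lean about jaw-perp
    y=np.array([1,0,0.]);z=np.array([0,0,-1.]);x=np.cross(y,z)
    T=np.stack([x,y,z],1); return Rz(yang)@Ry(-lean)@T
E
python3 st.py
```

```text
time_s: 1.67
tcp_pos: [0.4306, -0.404, 0.2798]
tcp_rot: [0.0, 0.817, 0.577, -0.0]
force: [0.7, -0.7, -1.1]
finger_gap: 0.0559
t 1.67 tcp [ 0.4306 -0.404   0.2798] y [ 0.942 -0.335  0.   ] yang -19.6 z [ 0. -0. -1.] F [ 0.7 -0.7 -1.1] gap 0.0559
q [ 0.82  0.26 -0.22  1.74  0.06  1.14  0.25]
```

```bash
python3 -m inch '{"angular":[[0,0,3],[0,0,3],[0,0,3],[0,0,3],[0,0,3],[0,0,3],[0,0,3],[0,0,0.6]],"linear":[[0.012,0.038,0],[0.012,0.038,0],[0.01,0.038,0],[0.005,0.038,0],[0,0.038,0],[0,0.038,0],[0,0.038,0],[0,0.038,0]],"fingers":[0.65,0.65,0.65,0.65,0.65,0.65,0.65,0.65]}' 
python3 -m inch '{"angular":[[0,0,0],[0,0,0],[0,0,0],[0.2,-4,0],[0.2,-5,0],[0.2,-5,0],[0.2,-5,0],[0.1,-6,0]],"linear":[[0,0.038,0],[0,0.038,0],[0,0.038,0],[0,0.038,0],[0,0.038,0],[0,0.038,0],[0,0.038,0],[0,0.038,0]],"fingers":[0.65,0.65,0.65,0.65,0.65,0.65,0.65,0.65]}'
python3 - <<'E'
from st import *
need([.433,.345,.158],tool(2,25)); need([.467,.346,.0855],tool(2,25))
E
```

```text
time_s: 2.33
tcp_pos: [0.4682, -0.0999, 0.2795]
tcp_rot: [0.0, 0.695, 0.719, -0.0]
force: [1.4, -0.3, 1.2]
finger_gap: 0.0556
time_s: 3.0
tcp_pos: [0.4684, 0.1955, 0.28]
tcp_rot: [0.143, 0.681, 0.702, 0.149]
force: [1.1, -0.4, -0.5]
finger_gap: 0.0551
t 3.0 tcp [0.4684 0.1955 0.28  ] y [0.914 0.028 0.405] yang 1.7 z [ 0.405  0.014 -0.914] F [ 1.1 -0.4 -0.5] gap 0.0551
q [ 0.19 -0.05 -0.82  2.15  0.31  0.7  -0.81]
need lin [-0.0354  0.1495 -0.122 ] rot [-0.07 -1.13  0.22]
need lin [-0.0014  0.1505 -0.1945] rot [-0.07 -1.13  0.22]
```

```bash
python3 -m inch '{"angular":[[0,0,0],[0,0,0],[0,0,0],[0,0,0],[0,0,0],[0,0,0],[0,0,0],[0,0,0]],"linear":[[-0.01,0.03,-0.015],[-0.01,0.03,-0.02],[-0.01,0.03,-0.02],[-0.01,0.03,-0.015],[-0.008,0.02,-0.01],[0,0.006,-0.005],[0,0,0],[0,0,0]],"fingers":[0.65,0.65,0.65,0.65,0.65,0.65,0.65,0.65]}'
python3 - <<'E'
from st import *
need([.433,.345,.158],tool(2,25)); need([.467,.346,.0855],tool(2,25))
p,d=manip.read_camera('top');cv2.imwrite('pics/t1.png',p[:,:,::-1])
p,d=manip.read_camera('scene');cv2.imwrite('pics/s1.png',cv2.resize(p[90:270,340:580,::-1],(720,540)))
E
```

```text
time_s: 3.67
tcp_pos: [0.4217, 0.3356, 0.1953]
tcp_rot: [0.142, 0.682, 0.702, 0.145]
force: [0.9, -0.7, -0.6]
finger_gap: 0.0554
t 3.67 tcp [0.4217 0.3356 0.1953] y [0.917 0.027 0.398] yang 1.7 z [ 0.398  0.01  -0.917] F [ 0.9 -0.7 -0.6] gap 0.0554
q [-0.14  0.24 -0.95  2.14  0.8   0.8  -1.58]
need lin [ 0.0113  0.0094 -0.0373] rot [ 0.12 -1.55  0.33]
need lin [ 0.0453  0.0104 -0.1098] rot [ 0.12 -1.55  0.33]
```

View pics/s1.png

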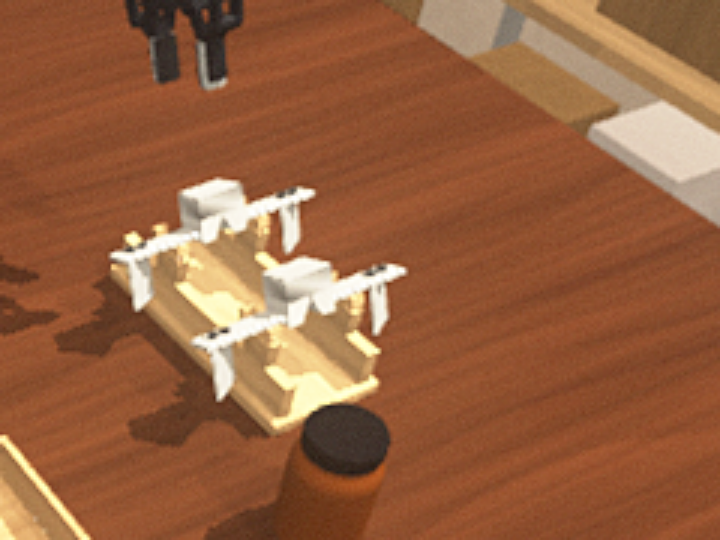

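```bash
python3 -m inch '{"angular":[[0.1,-1.5,0.3],[0,0,0],[0,0,0],[0,0,0],[0,0,0],[0,0,0],[0,0,0],[0,0,0]],"linear":[[-0.005,0.009,0],[0,0,0],[0.0084,0.0003,-0.018],[0.0084,0.0003,-0.018],[0.0084,0.0003,-0.018],[0.0063,0.0002,-0.0135],[0,0,0],[0,0,0]],"fingers":[0.65,0.65,0.65,0.65,0.65,0.65,0.65,0.65]}'
python3 - <<'E'
from st import *
need([.467,.346,.0855],tool(2,25))
p,d=manip.read_camera('scene');cv2.imwrite('pics/s2.png',cv2.resize(p[90:270,340:580,::-1],(720,540)))
p,d=manip.read_camera('top');cv2.imwrite('pics/t2.png',cv2.resize(p[200:380,60:300,::-1],(720,540)))
E
```

```text
time_s: 4.43
tcp_pos: [0.4487, 0.3448, 0.1281]
tcp_rot: [0.15, 0.679, 0.702, 0.155]
force: [-0.4, -1.0, 0.0]
finger_gap: 0.0557
t 4.43 tcp [0.4487 0.3448 0.1281] y [0.906 0.03  0.422] yang 1.9 z [ 0.422  0.013 -0.907] F [-0.4 -1.   0. ] gap 0.0557
q [-0.24  0.39 -0.85  2.16  1.07  0.76 -1.81]
need lin [ 0.0183  0.0012 -0.0426] rot [ 0.04 -0.05  0.15]
```

View pics/s2.png

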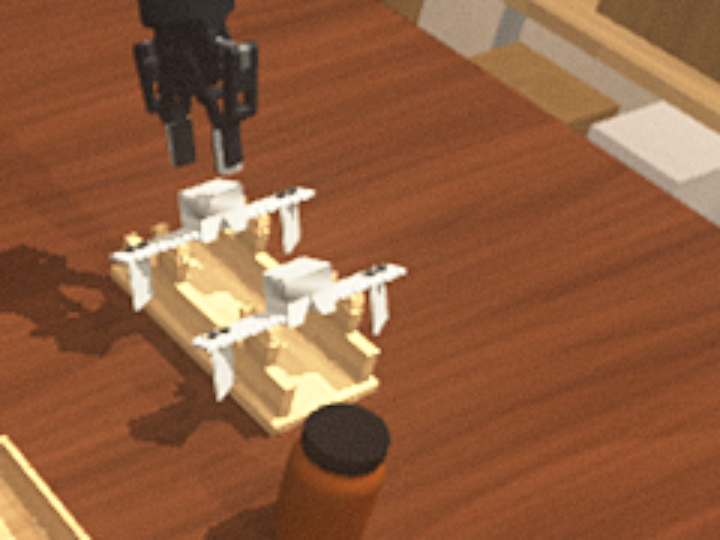

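View pics/t2.png

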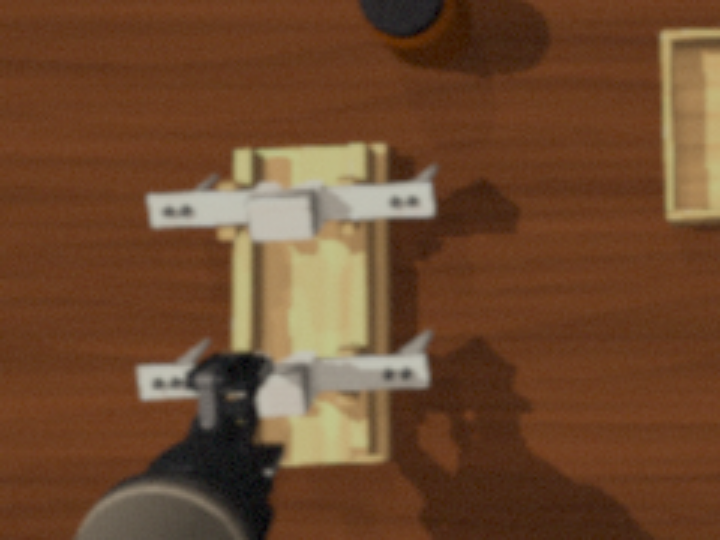

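Run:
```python
from h import *
T=np.array([.4487,.3448,.1281]);z=np.array([.422,.013,-.907])
for c,off,s in(('top',(60,200),3),('scene',(340,90),3)):
    print(c,(proj(c,[T+.008*z,T-.054*z-.011*z,[.465,.346,.09],np.array([.465,.346,.09])-.02*z])-off)*s)
```

```text
top [[265.08436052 400.53563305]
 [232.76105324 450.31003916]
 [277.73073588 381.57345443]
 [269.76573834 393.84761901]]
scene [[206.84222035 171.64866057]
 [196.30589134  84.38323719]
 [211.22617278 209.65309939]
 [208.46313874 186.78081582]]
```

Run:
```python
from h import *
T=np.array([.4487,.3448,.1281]);z=np.array([.422,.013,-.907]);y=np.array([.906,.03,.422]);x=np.cross(y,z)
im=cv2.imread('pics/t2.png');i2=cv2.imread('pics/s2.png')
for sy in(.028,-.028):
  for sx in(.011,-.011):
    for dz in(.004,-.02):
      for c,off,I in(('top',(60,200),im),('scene',(340,90),i2)):
        p=((proj(c,[T+dz*z+sy*y+sx*x])-off)*3)[0]; cv2.circle(I,tuple(int(a) for a in p),3,(0,0,255) if sy>0 else (0,255,0),-1)
cv2.imwrite('pics/v.png',np.hstack([im[250:540,100:460],i2[0:290,60:420]]))
```

```text
(no output)
```

View pics/v.png

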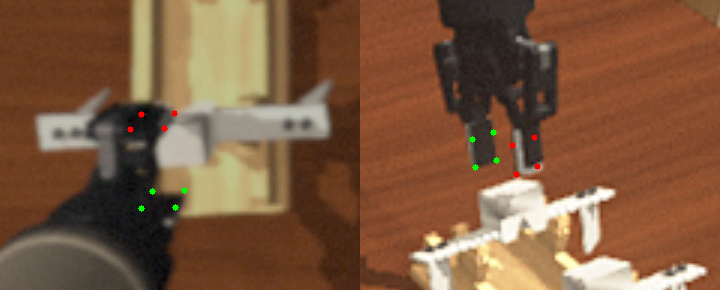

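```bash
python3 -m inch '{"angular":[[0,0,0],[0,0,0],[0,0,0],[0,0,0],[0,0,0],[0,0,0]],"linear":[[0.005,0.0003,-0.0112],[0.005,0.0003,-0.0112],[0.005,0.0003,-0.0112],[0.0035,0.0003,-0.008],[0,0,0],[0,0,0]],"fingers":[0.65,0.65,0.65,0.65,0.65,0.65]}'
python3 - <<'E'
from st import *
need([.467,.346,.0855],tool(2,25))
p,d=manip.read_camera('scene');a=cv2.resize(p[130:240,360:500,::-1],None,fx=2.8,fy=2.8)
p,d=manip.read_camera('top');b=cv2.resize(p[240:350,90:230,::-1],None,fx=2.8,fy=2.8);cv2.imwrite('pics/t3.png',np.hstack([a,b]))
E
```

```text
time_s: 5.03
tcp_pos: [0.4669, 0.3469, 0.087]
tcp_rot: [0.15, 0.679, 0.702, 0.156]
force: [-0.8, -0.2, -0.1]
finger_gap: 0.0553
t 5.03 tcp [0.4669 0.3469 0.087 ] y [0.906 0.03  0.423] yang 1.9 z [ 0.422  0.014 -0.906] F [-0.8 -0.2 -0.1] gap 0.0553
q [-0.28  0.48 -0.79  2.16  1.2   0.74 -1.91]
need lin [ 0.0001 -0.0009 -0.0015] rot [-0.01  0.01  0.08]
```

View pics/t3.png

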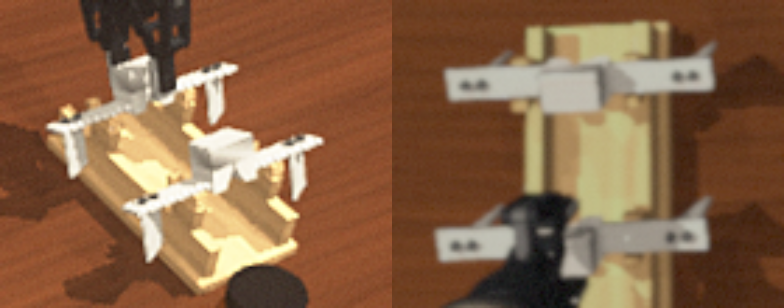

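```bash
python3 -m inch '{"angular":[[0,0,0],[0,0,0],[0,0,0],[0,0,0],[0,0,0],[0,0,0],[0,0,0],[0,0,0]],"linear":[[0,-0.003,-0.001],[0,0,0],[0,0,0],[0,0,0],[0,0,0],[0,0,0],[0,0,0],[0,0,0]],"fingers":[0.6,0.5,0.4,0.3,0.3,0.25,0.25,0.25]}' 40
python3 st.py
```

```text
time_s: 5.8
tcp_pos: [0.467, 0.3437, 0.0859]
tcp_rot: [0.151, 0.679, 0.702, 0.156]
force: [-4.1, -3.5, 7.3]
finger_gap: 0.0294
t 5.8 tcp [0.467  0.3437 0.0859] y [0.906 0.03  0.423] yang 1.9 z [ 0.423  0.014 -0.906] F [-4.1 -3.5  7.3] gap 0.0294
q [-0.28  0.48 -0.79  2.16  1.2   0.74 -1.91]
```

```bash
python3 -m inch '{"angular":[[0,0,0],[0,0,0],[0,0,0],[0,0,0],[0,0,0],[0,0,0],[0,0,0],[0,0,0]],"linear":[[0,0,0],[-0.0021,0,0.0045],[-0.0042,-0.0001,0.009],[-0.0063,-0.0002,0.0135],[-0.0084,-0.0003,0.018],[-0.0084,-0.0003,0.018],[-0.0084,-0.0003,0.018],[-0.0084,-0.0003,0.018]],"fingers":[0.2,0.2,0.2,0.2,0.2,0.2,0.2,0.2]}' 60
python3 - <<'E'
from st import *
p,d=manip.read_camera('scene');cv2.imwrite('pics/s4.png',cv2.resize(p[60:240,340:580,::-1],(720,540)))
E
```

```text
time_s: 6.47
tcp_pos: [0.4198, 0.3422, 0.1852]
tcp_rot: [0.15, 0.679, 0.702, 0.155]
force: [1.2, 0.7, -2.0]
finger_gap: 0.0295
t 6.47 tcp [0.4198 0.3422 0.1852] y [0.906 0.031 0.422] yang 2.0 z [ 0.422  0.014 -0.907] F [ 1.2  0.7 -2. ] gap 0.0295
q [-0.18  0.26 -0.93  2.16  0.87  0.8  -1.67]
```

View pics/s4.png

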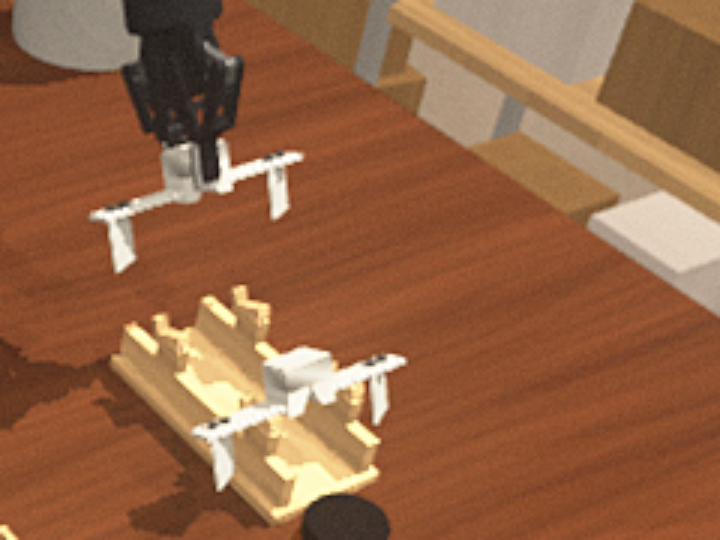

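```bash
python3 -m inch '{"angular":[[0,0,0],[0,0,0],[-0.1,3,0],[-0.1,4,0],[-0.2,5,0],[-0.2,5,0],[-0.2,5,0],[-0.1,3,0]],"linear":[[0.002,-0.015,0.01],[0.004,-0.025,0.01],[0.004,-0.03,0.01],[0.004,-0.03,0.01],[0.004,-0.03,0.005],[0.004,-0.03,0.005],[0.004,-0.03,0],[0.004,-0.03,0]],"fingers":[0.2,0.2,0.2,0.2,0.2,0.2,0.2,0.2]}' 60
python3 - <<'E'
from st import *
need([.4725,-.0055,.2],tool(8.8))
E
```

```text
time_s: 7.18
tcp_pos: [0.4494, 0.1393, 0.2291]
tcp_rot: [0.017, 0.695, 0.718, 0.013]
force: [0.6, 0.0, -3.5]
finger_gap: 0.0289
t 7.18 tcp [0.4494 0.1393 0.2291] y [0.999 0.032 0.043] yang 1.9 z [ 0.043 -0.006 -0.999] F [ 0.6  0.  -3.5] gap 0.0289
q [ 0.38  0.16 -0.9   2.04  0.19  0.97 -0.58]
need lin [ 0.0231 -0.1448 -0.0291] rot [0.17 2.47 6.94]
```

```bash
python3 -m inch '{"angular":[[0,1,2],[0,0,2],[0,0,2],[0,0,0.9],[0,0,0],[0,0,0],[0,0,0],[0,0,0]],"linear":[[0.005,-0.03,0],[0.005,-0.03,0],[0.005,-0.025,0],[0.005,-0.02,0],[0.001,-0.012,-0.01],[0,-0.008,-0.015],[0,0,-0.005],[0,0,0]],"fingers":[0.2,0.2,0.2,0.2,0.2,0.2,0.2,0.2]}' 60
python3 - <<'E'
from st import *
need([.4725,-.0055,.2],tool(8.8))
p,d=manip.read_camera('scene');W=cloud('scene',d);a=cv2.resize(p[110:260,210:360,::-1],None,fx=2.6,fy=2.6)
p,d2=manip.read_camera('top');b=cv2.resize(p[250:400,250:400,::-1],None,fx=2.6,fy=2.6);cv2.imwrite('pics/t5.png',np.hstack([a,b]))
np.save('/tmp/kd.npy',d);np.save('/tmp/kdt.npy',d2)
E
```

```text
time_s: 7.85
tcp_pos: [0.4687, 0.016, 0.1967]
tcp_rot: [0.011, 0.651, 0.759, 0.008]
force: [-0.9, 0.2, -2.9]
finger_gap: 0.029
t 7.85 tcp [0.4687 0.016  0.1967] y [0.988 0.152 0.026] yang 8.8 z [ 0.027 -0.003 -1.   ] F [-0.9  0.2 -2.9] gap 0.029
q [ 0.57  0.2  -0.82  2.08  0.2   0.91 -0.21]
need lin [ 0.0038 -0.0215  0.0033] rot [0.17 1.52 0.04]
```

View pics/t5.png

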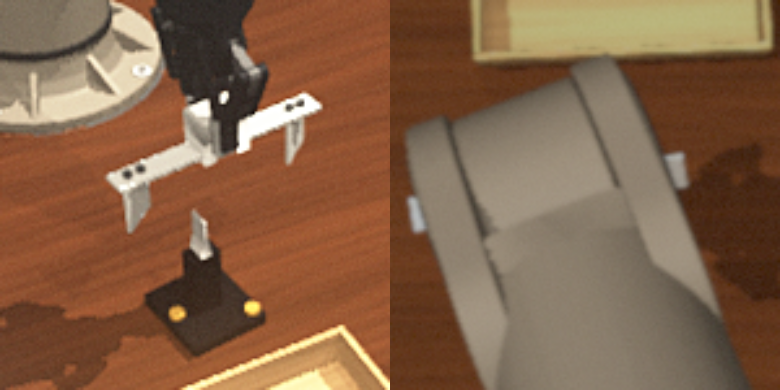

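```bash
python3 -m inch '{"angular":[[0.1,1.5,0],[0,0,0],[0,0,0],[0,0,0]],"linear":[[0.002,-0.011,0.002],[0.002,-0.0105,0.001],[0,0,0],[0,0,0]],"fingers":[0.2,0.2,0.2,0.2]}' 60
cat > sw.py <<'E'
from st import *
# measure sweep in scene depth using tool pose prediction; off = expected origin above TCP
def meas(off=.005,cams=('scene',),save=None):
    x=R[:,1]; 
    for c in cams:
        p,d=manip.read_camera(c); V=cloud(c,d)[d>0]
        F=np.stack([-R[:,0],R[:,1],-R[:,2]],1) # sweep frame x,y,z (z up)
        L=(V-o['tcp_pos']-off*F[:,2])@F
        m=(abs(L[:,0])>.045)&(abs(L[:,0])<.125)&(abs(L[:,1])<.03)&(abs(L[:,2]+.0125)<.02)
        A=L[m]; top=A[A[:,2]>np.percentile(A[:,2],30)]
        fx=np.polyfit(A[:,0],A[:,2],1); fy=np.polyfit(A[:,0],A[:,1],1)
        print(c,len(A),'x ext',np.round(np.percentile(A[:,0],[.5,99.5]),4),'y ext',np.round(np.percentile(A[:,1],[2,98]),4),'ztop med',np.round(np.percentile(A[:,2],[50,90]),4),'pitch deg',round(np.degrees(np.arctan(fx[0])),2),'yaw deg',round(np.degrees(np.arctan(fy[0])),2))
        if save: cv2.imwrite(save,p[:,:,::-1])
E
python3 - <<'E'
from sw import *
need([.4725,-.0055,.2],tool(8.8)); meas(save='pics/s6.png')
E
```

```text
time_s: 8.28
tcp_pos: [0.4741, -0.0059, 0.2015]
tcp_rot: [0.002, 0.651, 0.759, 0.001]
force: [1.1, 0.5, -3.1]
finger_gap: 0.0294
t 8.28 tcp [ 0.4741 -0.0059  0.2015] y [0.988 0.152 0.004] yang 8.7 z [ 0.004 -0.002 -1.   ] F [ 1.1  0.5 -3.1] gap 0.0294
q [ 0.6   0.22 -0.81  2.05  0.2   0.95 -0.15]
need lin [-0.0016  0.0004 -0.0015] rot [0.1  0.24 0.06]
scene 491 x ext [-0.1015  0.0968] y ext [-0.0135  0.0111] ztop med [-0.0105 -0.0082] pitch deg -0.33 yaw deg 0.09
```

```bash
python3 -m inch '{"angular":[[0,0,0],[0,0,0],[0,0,0],[0,0,0],[0,0,0],[0,0,0],[0,0,0],[0,0,0]],"linear":[[-0.001,0,-0.012],[0,0,-0.015],[0,0,-0.015],[0,0,-0.012],[0,0,-0.01],[0,0,-0.006],[0,0,-0.003],[0,0,0]],"fingers":[0.2,0.2,0.2,0.2,0.2,0.2,0.2,0.2]}' 60
python3 - <<'E'
from sw import *
meas(save='pics/s7.png')
a=cv2.imread('pics/s7.png'); cv2.imwrite('pics/s7z.png',cv2.resize(a[150:250,230:350],None,fx=6,fy=6))
E
```

```text
time_s: 9.0
tcp_pos: [0.4726, -0.0057, 0.1277]
tcp_rot: [0.001, 0.651, 0.759, 0.0]
force: [-0.2, 0.3, -3.3]
finger_gap: 0.0294
t 9.0 tcp [ 0.4726 -0.0057  0.1277] y [0.988 0.153 0.002] yang 8.8 z [ 0.002 -0.002 -1.   ] F [-0.2  0.3 -3.3] gap 0.0294
q [ 0.54  0.33 -0.76  2.12  0.32  0.8  -0.27]
scene 449 x ext [-0.1022  0.0971] y ext [-0.0137  0.0113] ztop med [-0.0104 -0.008 ] pitch deg -0.39 yaw deg 0.14
```

View pics/s7z.png

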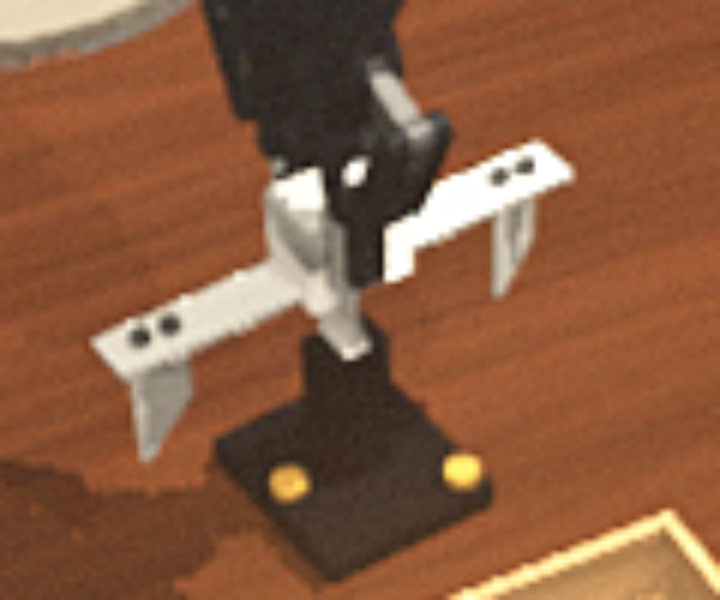

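The blade top at about (345,300) is inside the slot. Lowering slowly while watching the force.

```bash
python3 -m inch '{"angular":[[0,0,0],[0,0,0],[0,0,0],[0,0,0],[0,0,0],[0,0,0],[0,0,0]],"linear":[[0,0,-0.0015],[0,0,-0.0015],[0,0,-0.0015],[0,0,-0.0015],[0,0,-0.0015],[0,0,0],[0,0,0]],"fingers":[0.2,0.2,0.2,0.2,0.2,0.2,0.2]}' 60
python3 -m inch '{"angular":[[0,0,0],[0,0,0],[0,0,0]],"linear":[[0,0,-0.001],[0,0,0],[0,0,0]],"fingers":[0.2,0.2,0.2]}' 60
python3 -m inch '{"angular":[[0,0,0],[0,0,0],[0,0,0]],"linear":[[0,0,-0.001],[0,0,0],[0,0,0]],"fingers":[0.2,0.2,0.2]}' 60
```

```text
time_s: 9.63
tcp_pos: [0.4727, -0.0058, 0.1206]
tcp_rot: [0.002, 0.651, 0.759, 0.0]
force: [0.4, -0.1, -3.1]
finger_gap: 0.0292
time_s: 9.88
tcp_pos: [0.4727, -0.0058, 0.1197]
tcp_rot: [0.002, 0.651, 0.759, 0.0]
force: [-0.6, -0.0, -3.2]
finger_gap: 0.0294
time_s: 10.13
tcp_pos: [0.4727, -0.0059, 0.1187]
tcp_rot: [0.002, 0.651, 0.759, 0.0]
force: [1.1, -0.1, -2.4]
finger_gap: 0.0293
```

```bash
python3 -m inch '{"angular":[[0,0,0],[0,0,0],[0,0,0]],"linear":[[0,0,-0.001],[0,0,0],[0,0,0]],"fingers":[0.2,0.2,0.2]}' 60
python3 -m inch '{"angular":[[0,0,0],[0,0,0],[0,0,0]],"linear":[[0,0,-0.0007],[0,0,0],[0,0,0]],"fingers":[0.2,0.2,0.2]}' 60
```

```text
time_s: 10.38
tcp_pos: [0.4728, -0.0059, 0.1177]
tcp_rot: [0.002, 0.651, 0.759, 0.0]
force: [-0.1, -0.2, -3.7]
finger_gap: 0.0293
time_s: 10.63
tcp_pos: [0.4729, -0.0061, 0.117]
tcp_rot: [0.002, 0.651, 0.759, 0.0]
force: [1.5, -3.4, -2.3]
finger_gap: 0.0292
```

```bash
python3 -m inch '{"angular":[[0,0,0],[0,0,0],[0,0,0]],"linear":[[0,-0.001,0],[0,0,0],[0,0,0]],"fingers":[0.2,0.2,0.2]}' 60
python3 -m inch '{"angular":[[0,0,0],[0,0,0],[0,0,0]],"linear":[[0,0,-0.0008],[0,0,0],[0,0,0]],"fingers":[0.2,0.2,0.2]}' 60
```

```text
time_s: 10.88
tcp_pos: [0.4727, -0.0065, 0.117]
tcp_rot: [0.002, 0.651, 0.759, 0.0]
force: [-0.4, 1.5, -1.2]
finger_gap: 0.0292
time_s: 11.13
tcp_pos: [0.4729, -0.0064, 0.1164]
tcp_rot: [0.002, 0.651, 0.759, 0.001]
force: [-0.3, 3.6, 3.6]
finger_gap: 0.029
```

```bash
python3 -m inch '{"angular":[[0,0,0],[0,0,0],[0,0,0],[0,0,0],[0,0,0]],"linear":[[0,0,0],[0,0,0],[0,0,0],[0,0,0],[0,0,0]],"fingers":[0.36,0.4,0.44,0.5,0.55]}' 20
python3 - <<'E'
from sw import *
meas(save='pics/s8.png')
a=cv2.imread('pics/s8.png'); cv2.imwrite('pics/s8z.png',cv2.resize(a[150:250,230:350],None,fx=6,fy=6))
E
```

```text
time_s: 11.55
tcp_pos: [0.4727, -0.007, 0.1162]
tcp_rot: [0.002, 0.651, 0.759, 0.0]
force: [-0.2, 0.0, 0.1]
finger_gap: 0.0474
t 11.55 tcp [ 0.4727 -0.007   0.1162] y [0.988 0.152 0.003] yang 8.8 z [ 0.003 -0.002 -1.   ] F [-0.2  0.   0.1] gap 0.0474
q [ 0.52  0.35 -0.75  2.13  0.34  0.78 -0.29]
scene 37 x ext [0.0648 0.1059] y ext [-0.0116  0.0114] ztop med [-0.0002  0.0064] pitch deg 8.26 yaw deg 31.53
```

View pics/s8z.png

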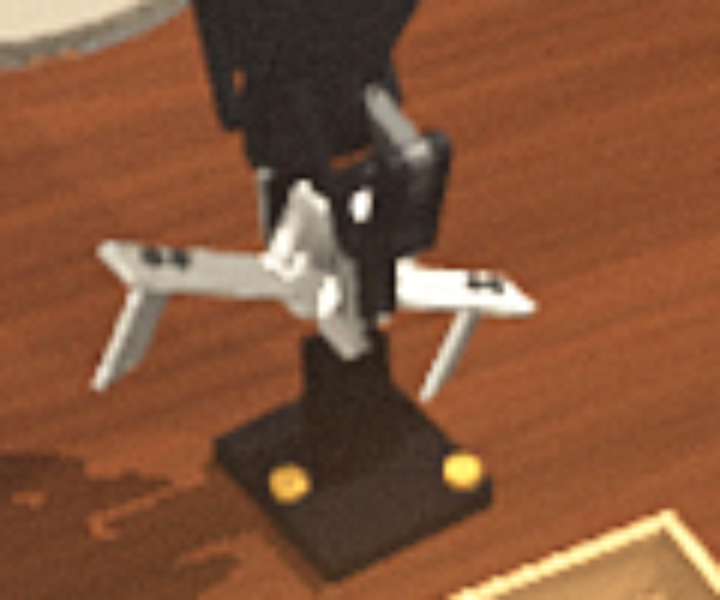

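It tips, with the +y end (right, at (530,305)) dropping. I'll give it a second to settle and measure the tilt.

```bash
python3 -m inch '{"angular":[[0,0,0],[0,0,0],[0,0,0],[0,0,0],[0,0,0],[0,0,0],[0,0,0],[0,0,0]],"linear":[[0,0,0],[0,0,0],[0,0,0],[0,0,0],[0,0,0],[0,0,0],[0,0,0],[0,0,0]],"fingers":[0.58,0.6,0.6,0.6,0.6,0.6,0.6,0.6]}' 20
cat > tilt.py <<'E'
from st import *
def tilt(save=None):
    p,d=manip.read_camera('scene'); V=cloud('scene',d)[d>0]
    if save: cv2.imwrite(save,p[:,:,::-1])
    F=Rz(8.8); L=(V-np.array([.4725,-.0035,.1215]))@F
    m=(abs(L[:,0])<.014)&(abs(L[:,1])>.035)&(abs(L[:,1])<.12)&(L[:,2]>-.075)&(L[:,2]<.08)
    A=L[m]
    best=None
    for a in np.arange(-40,40.1,.5):
        c,s=np.cos(np.radians(a)),np.sin(np.radians(a))
        v=-A[:,1]*s+A[:,2]*c
        n=(abs(v+.0105)<.003).sum()
        if best is None or n>best[0]: best=(n,a)
    print('n',len(A),'tilt deg (+ = +y end up)',best)
    a=np.radians(best[1]);v=-A[:,1]*np.sin(a)+A[:,2]*np.cos(a);u=A[:,1]*np.cos(a)+A[:,2]*np.sin(a);k=abs(v+.0105)<.004
    print('along ext',np.round(np.percentile(u[k],[1,99]),4),'ztop',np.round(np.median(v[k]),4))
E
python3 - <<'E'
from tilt import *
tilt('pics/s9.png')
a=cv2.imread('pics/s9.png'); cv2.imwrite('pics/s9z.png',cv2.resize(a[150:250,230:350],None,fx=6,fy=6))
E
```

```text
time_s: 12.27
tcp_pos: [0.4727, -0.0068, 0.1162]
tcp_rot: [0.002, 0.651, 0.759, 0.0]
force: [-0.0, -0.0, -0.8]
finger_gap: 0.0515
t 12.27 tcp [ 0.4727 -0.0068  0.1162] y [0.988 0.153 0.003] yang 8.8 z [ 0.003 -0.002 -1.   ] F [-0.  -0.  -0.8] gap 0.0515
q [ 0.52  0.35 -0.75  2.13  0.34  0.78 -0.29]
n 409 tilt deg (+ = +y end up) (np.int64(239), np.float64(-30.0))
along ext [-0.0995  0.0988] ztop -0.0095
```

View pics/s9z.png

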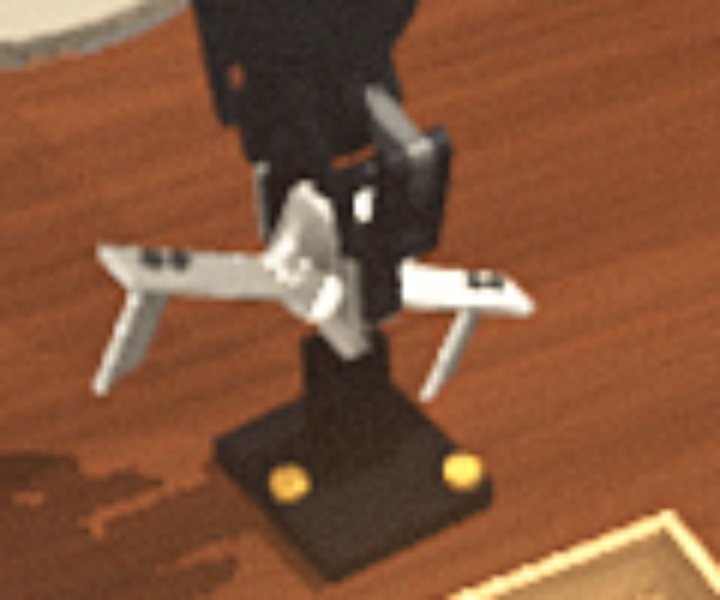

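```bash
python3 -m inch '{"angular":[[-4.8,-0.74,0],[-4.8,-0.74,0],[-4.8,-0.74,0],[-4.8,-0.74,0],[-4.8,-0.74,0],[-4.6,-0.73,0],[0,0,0],[0,0,0]],"linear":[[0,0,0.001],[0,0,0],[0,0.001,0],[0,0,0],[0,0,0],[0,0,0],[0,0,0],[0,0,0]],"fingers":[0.6,0.6,0.6,0.6,0.6,0.6,0.6,0.6]}' 20
python3 - <<'E'
from st import *
T=tool(8.8); Rt=Ro.from_rotvec(np.radians(-29)*np.array([.988,.153,0])).as_matrix()@T
need([.4729,-.0059,.117],Rt)
p,d=manip.read_camera('scene');cv2.imwrite('pics/s10.png',cv2.resize(p[150:250,230:350,::-1],None,fx=6,fy=6))
E
```

```text
time_s: 12.98
tcp_pos: [0.4725, -0.0045, 0.1166]
tcp_rot: [0.191, 0.629, 0.736, -0.162]
force: [0.1, -0.6, 0.7]
finger_gap: 0.0509
t 12.98 tcp [ 0.4725 -0.0045  0.1166] y [0.988 0.157 0.001] yang 9.0 z [ 0.077 -0.478 -0.875] F [ 0.1 -0.6  0.7] gap 0.0509
q [ 0.05  0.39 -0.6   2.16  0.82  1.05 -0.95]
need lin [ 0.0004 -0.0014  0.0004] rot [-0.04  0.06 -0.22]
```

View pics/s10.png

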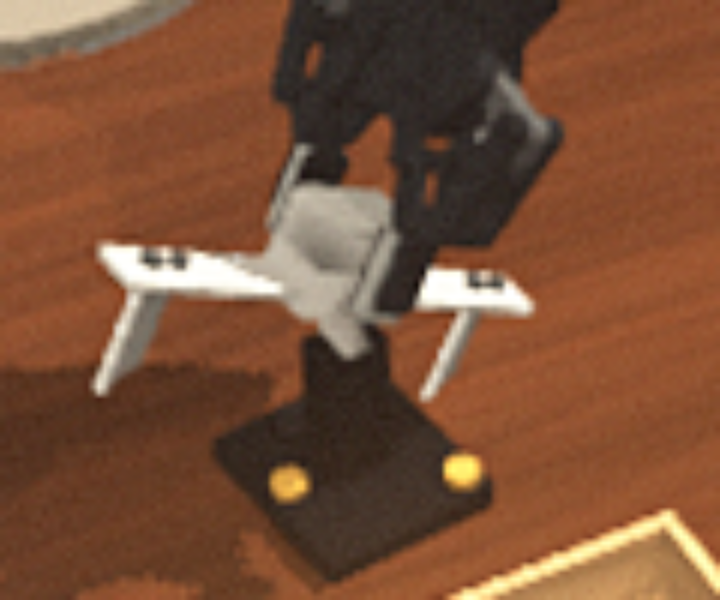

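```bash
python3 -m inch '{"angular":[[0,0,0],[0,0,0],[0,0,0],[0,0,0],[0,0,0],[0,0,0],[0,0,0],[0,0,0]],"linear":[[0,-0.0014,0],[0,0,0],[0,0,0],[0,0,0],[0,0,0],[0,0,0],[0,0,0],[0,0,0]],"fingers":[0.55,0.5,0.45,0.4,0.35,0.3,0.25,0.2]}' 20
python3 -m inch '{"angular":[[0,0,0],[0,0,0],[0,0,0],[0,0,0],[0,0,0],[0,0,0],[0,0,0],[0,0,0]],"linear":[[0,0,0],[0,0,0],[0,0,0.003],[0,0,0.006],[0,0,0.01],[0,0,0.012],[0,0,0.015],[0,0,0.015]],"fingers":[0.2,0.2,0.2,0.2,0.2,0.2,0.2,0.2]}' 60
python3 - <<'E'
from st import *
need([.655,-.0405,.2],tool(1.9))
p,d=manip.read_camera('scene');cv2.imwrite('pics/s11.png',cv2.resize(p[120:250,230:390,::-1],None,fx=4.5,fy=4.5))
E
```

```text
time_s: 13.7
tcp_pos: [0.4728, -0.0077, 0.1174]
tcp_rot: [0.192, 0.63, 0.735, -0.163]
force: [1.1, -3.4, 3.2]
finger_gap: 0.0298
time_s: 14.37
tcp_pos: [0.4726, -0.0068, 0.1794]
tcp_rot: [0.191, 0.63, 0.735, -0.162]
force: [0.6, 0.4, -3.6]
finger_gap: 0.0291
t 14.37 tcp [ 0.4726 -0.0068  0.1794] y [0.988 0.155 0.002] yang 8.9 z [ 0.077 -0.479 -0.874] F [ 0.6  0.4 -3.6] gap 0.0291
q [ 0.09  0.28 -0.63  2.12  0.72  1.13 -0.81]
need lin [ 0.1824 -0.0337  0.0206] rot [28.91  2.86 -6.8 ]
```

View pics/s11.png

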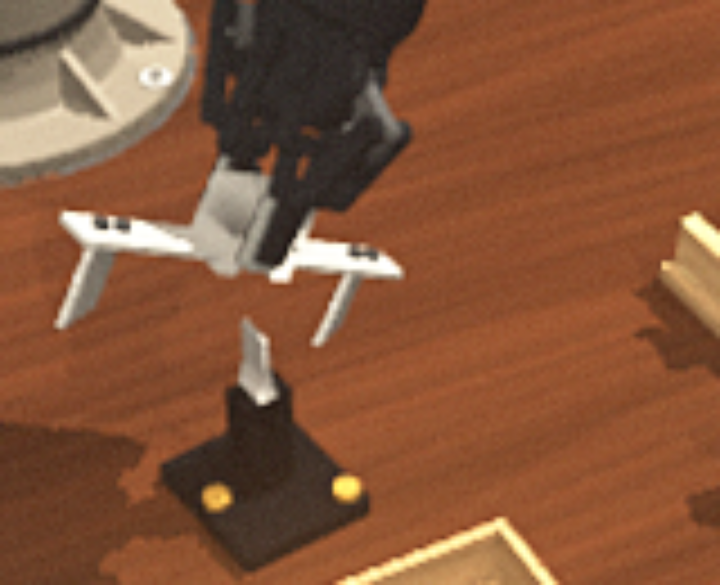

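```bash
python3 -m inch '{"angular":[[0,0,0],[4.8,0.48,-1.13],[4.8,0.48,-1.13],[4.8,0.48,-1.13],[4.8,0.48,-1.13],[4.8,0.48,-1.13],[4.9,0.48,-1.15],[0,0,0]],"linear":[[0,0,0.02],[0.01,0,0.01],[0.022,-0.005,0],[0.025,-0.006,0],[0.025,-0.006,0],[0.025,-0.006,0],[0.025,-0.006,0],[0.025,-0.005,0]],"fingers":[0.2,0.2,0.2,0.2,0.2,0.2,0.2,0.2]}' 60
python3 - <<'E'
from st import *
need([.655,-.0405,.2],tool(1.9))
E
```

```text
time_s: 15.08
tcp_pos: [0.6311, -0.0462, 0.2085]
tcp_rot: [-0.001, 0.698, 0.716, 0.001]
force: [0.4, -0.9, -3.0]
finger_gap: 0.0292
t 15.08 tcp [ 0.6311 -0.0462  0.2085] y [ 1.     0.025 -0.   ] yang 1.5 z [-0.     0.004 -1.   ] F [ 0.4 -0.9 -3. ] gap 0.0292
q [ 0.43  0.45 -0.6   1.7   0.28  1.07 -0.24]
need lin [ 0.0239  0.0057 -0.0085] rot [-0.21 -0.01  0.44]
```

```bash
python3 -m inch '{"angular":[[-0.2,0,0.4],[0,0,0],[0,0,0],[0,0,0],[0,0,0]],"linear":[[0.015,0.005,-0.02],[0.004,0.001,-0.03],[0,0,-0.02],[0,0,0],[0,0,0]],"fingers":[0.2,0.2,0.2,0.2,0.2]}' 60
python3 - <<'E'
from sw import *
need([.655,-.0405,.12],tool(1.9)); meas(save='pics/s12.png')
a=cv2.imread('pics/s12.png'); cv2.imwrite('pics/s12z.png',cv2.resize(a[170:350,220:440],None,fx=3.5,fy=3.3))
E
```

```text
time_s: 15.5
tcp_pos: [0.6482, -0.035, 0.138]
tcp_rot: [0.001, 0.693, 0.721, -0.002]
force: [1.5, 1.2, -2.7]
finger_gap: 0.0291
t 15.5 tcp [ 0.6482 -0.035   0.138 ] y [ 0.999  0.04  -0.002] yang 2.3 z [-0.002 -0.004 -1.   ] F [ 1.5  1.2 -2.7] gap 0.0291
q [ 0.37  0.55 -0.57  1.72  0.35  0.98 -0.29]
need lin [ 0.0068 -0.0055 -0.018 ] rot [ 0.22 -0.12 -0.41]
scene 612 x ext [-0.1021  0.0968] y ext [-0.0129  0.0111] ztop med [-0.0091 -0.0061] pitch deg 0.51 yaw deg 0.0
```

View pics/s12z.png

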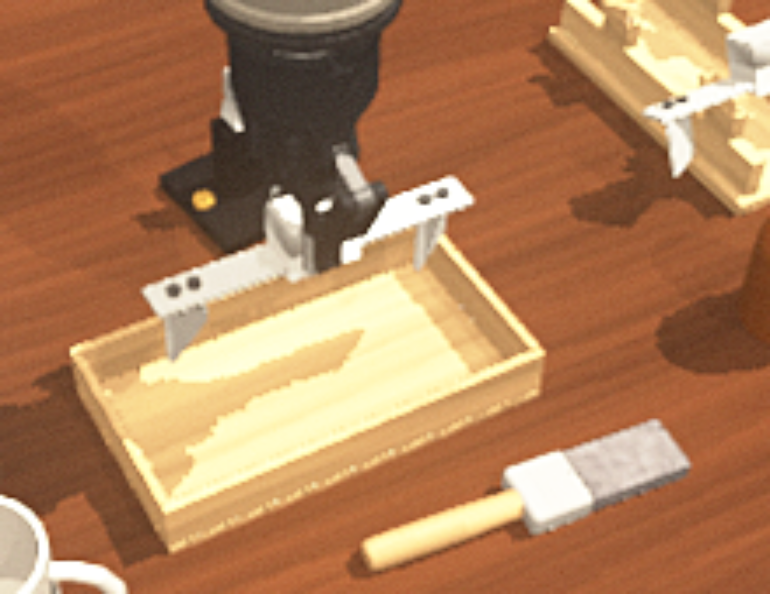

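```bash
python3 -m inch '{"angular":[[0.2,0,-0.4],[0,0,0],[0,0,0],[0,0,0],[0,0,0],[0,0,0],[0,0,0],[0,0,0]],"linear":[[0.007,-0.008,0],[0,0,-0.015],[0,0,-0.02],[0,0,-0.018],[0,0,-0.012],[0,0,-0.006],[0,0,0],[0,0,0]],"fingers":[0.2,0.2,0.2,0.2,0.2,0.2,0.2,0.2]}' 60
python3 - <<'E'
from sw import *
need([.655,-.043,.057],tool(1.9)); meas(save='pics/s13.png')
a=cv2.imread('pics/s13.png'); cv2.imwrite('pics/s13z.png',cv2.resize(a[170:350,220:440],None,fx=3.5,fy=3.3))
E
```

```text
time_s: 16.22
tcp_pos: [0.6561, -0.0432, 0.0677]
tcp_rot: [0.0, 0.695, 0.719, -0.0]
force: [-0.3, 0.3, -2.8]
finger_gap: 0.0294
t 16.22 tcp [ 0.6561 -0.0432  0.0677] y [0.999 0.033 0.   ] yang 1.9 z [ 0.    -0.001 -1.   ] F [-0.3  0.3 -2.8] gap 0.0294
q [ 0.35  0.64 -0.53  1.75  0.41  0.87 -0.33]
need lin [-0.0011  0.0002 -0.0107] rot [0.04 0.01 0.03]
scene 696 x ext [-0.1245  0.1225] y ext [-0.0235  0.0234] ztop med [-0.0097 -0.0064] pitch deg -0.01 yaw deg 0.11
```

View pics/s13z.png

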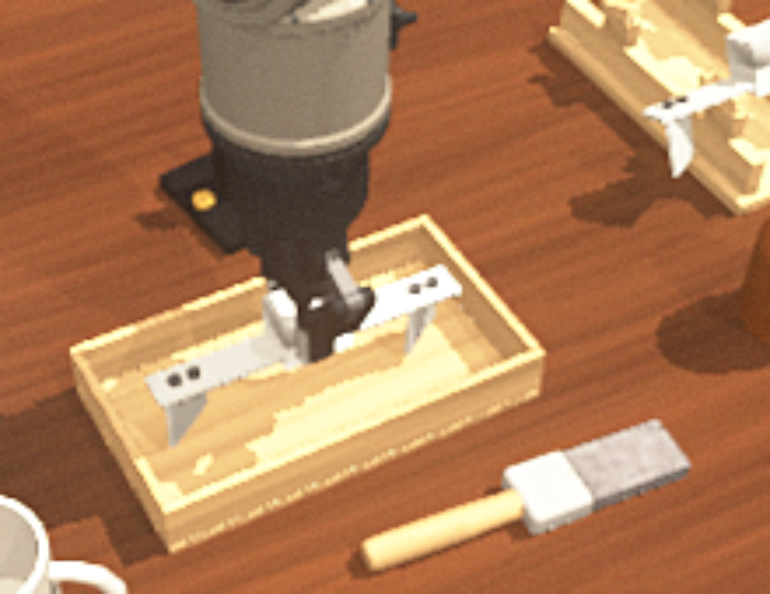

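```bash
python3 -m inch '{"angular":[[0,0,0],[0,0,0],[0,0,0],[0,0,0],[0,0,0],[0,0,0],[0,0,0]],"linear":[[-0.001,0,-0.002],[0,0,-0.002],[0,0,-0.002],[0,0,-0.0015],[0,0,-0.001],[0,0,0],[0,0,0]],"fingers":[0.2,0.2,0.2,0.2,0.2,0.2,0.2]}' 60
python3 -m inch '{"angular":[[0,0,0],[0,0,0],[0,0,0]],"linear":[[0,0,-0.001],[0,0,0],[0,0,0]],"fingers":[0.2,0.2,0.2]}' 60
python3 -m inch '{"angular":[[0,0,0],[0,0,0],[0,0,0]],"linear":[[0,0,-0.001],[0,0,0],[0,0,0]],"fingers":[0.2,0.2,0.2]}' 60
```

```text
time_s: 16.85
tcp_pos: [0.6548, -0.0433, 0.0587]
tcp_rot: [0.0, 0.695, 0.719, -0.0]
force: [-0.7, 0.3, -2.7]
finger_gap: 0.0291
time_s: 17.1
tcp_pos: [0.6549, -0.0433, 0.058]
tcp_rot: [0.0, 0.695, 0.719, -0.0]
force: [-0.4, -1.4, 2.6]
finger_gap: 0.0293
time_s: 17.35
tcp_pos: [0.6551, -0.0438, 0.0571]
tcp_rot: [0.001, 0.696, 0.718, -0.0]
force: [-1.3, -2.7, 5.8]
finger_gap: 0.0294
```

```bash
python3 -m inch '{"angular":[[0,0,0],[0,0,0],[0,0,0],[0,0,0],[0,0,0],[0,0,0]],"linear":[[0,0,0],[0,0,0],[0,0,0],[0,0,0],[0,0,0],[0,0,0]],"fingers":[0.36,0.42,0.5,0.56,0.6,0.6]}' 20
python3 -m inch '{"angular":[[0,0,0],[0,0,0],[0,0,0],[0,0,0],[0,0,0],[0,0,0],[0,0,0],[0,0,0]],"linear":[[0,0,0.005],[0,0,0.01],[0,0,0.015],[0,0,0.025],[0,0,0.03],[-0.01,0,0.03],[-0.02,0.01,0.025],[-0.02,0.02,0.01]],"fingers":[0.6,0.6,0.6,0.6,0.6,0.6,0.62,0.65]}' 20
python3 - <<'E'
from sw import *
p,d=manip.read_camera('scene'); cv2.imwrite('pics/s14z.png',cv2.resize(p[170:350,220:440,::-1],None,fx=3.5,fy=3.3))
need([.5535,.3445,.160],tool(2,25))
E
```

```text
time_s: 17.85
tcp_pos: [0.6547, -0.0432, 0.0567]
tcp_rot: [0.0, 0.695, 0.719, -0.0]
force: [0.2, -0.0, 0.8]
finger_gap: 0.0511
time_s: 18.52
tcp_pos: [0.6058, -0.0148, 0.2116]
tcp_rot: [0.002, 0.697, 0.717, 0.001]
force: [0.9, 0.6, 0.3]
finger_gap: 0.0554
t 18.52 tcp [ 0.6058 -0.0148  0.2116] y [1.    0.03  0.005] yang 1.7 z [ 0.005 -0.002 -1.   ] F [0.9 0.6 0.3] gap 0.0554
q [ 0.41  0.4  -0.62  1.77  0.27  1.05 -0.28]
need lin [-0.0523  0.3593 -0.0516] rot [  0.91 -24.71   0.33]
```

View pics/s14z.png

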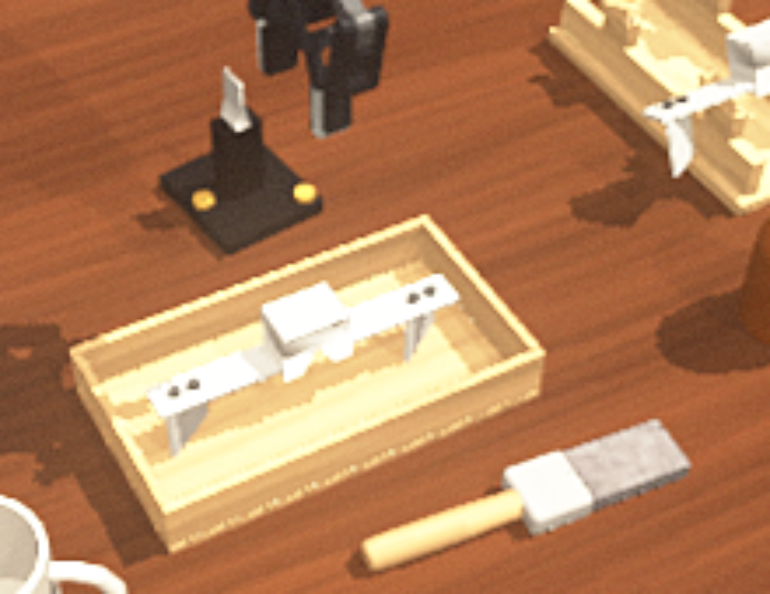

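```bash
python3 -m inch '{"angular":[[0,0,0],[0,0,0],[0.1,-3,0],[0.1,-4,0],[0.2,-5,0],[0.2,-5,0],[0.2,-5,0],[0.1,-2.5,0.3]],"linear":[[-0.007,0.035,0.01],[-0.007,0.035,0.01],[-0.007,0.035,0],[-0.007,0.035,0],[-0.007,0.035,0],[-0.007,0.035,0],[-0.007,0.035,0],[-0.007,0.035,0]],"fingers":[0.65,0.65,0.65,0.65,0.65,0.65,0.65,0.65]}' 20
python3 - <<'E'
from st import *
need([.5364,.343,.194],tool(2,25))
E
```

```text
time_s: 19.23
tcp_pos: [0.5481, 0.2655, 0.2286]
tcp_rot: [0.147, 0.678, 0.704, 0.153]
force: [2.3, 0.2, 0.2]
finger_gap: 0.0554
t 19.23 tcp [0.5481 0.2655 0.2286] y [0.909 0.034 0.415] yang 2.2 z [ 0.415  0.017 -0.91 ] F [2.3 0.2 0.2] gap 0.0554
q [-0.1   0.22 -0.66  2.03  0.66  0.7  -1.15]
need lin [-0.0117  0.0775 -0.0346] rot [-0.04 -0.48 -0.19]
```

```bash
python3 -m inch '{"angular":[[0,-0.5,-0.2],[0,0,0],[0,0,0],[0,0,0],[0,0,0]],"linear":[[-0.005,0.03,-0.01],[-0.005,0.03,-0.015],[0,0.012,-0.01],[0,0,0],[0,0,0]],"fingers":[0.65,0.65,0.65,0.65,0.65]}' 20
python3 - <<'E'
from st import *
need([.5364,.343,.194],tool(2,25))
need([.5871,.345,.0855],tool(2,25))
E
```

```text
time_s: 19.65
tcp_pos: [0.539, 0.3368, 0.1922]
tcp_rot: [0.148, 0.679, 0.703, 0.153]
force: [-0.4, -1.0, -0.3]
finger_gap: 0.0553
t 19.65 tcp [0.539  0.3368 0.1922] y [0.908 0.032 0.417] yang 2.0 z [ 0.417  0.014 -0.909] F [-0.4 -1.  -0.3] gap 0.0553
q [-0.27  0.33 -0.64  1.99  0.8   0.74 -1.4 ]
need lin [-0.0026  0.0062  0.0018] rot [ 0.05 -0.37 -0.02]
need lin [ 0.0481  0.0082 -0.1067] rot [ 0.05 -0.37 -0.02]
```

```bash
python3 -m inch '{"angular":[[0,-0.4,0],[0,0,0],[0,0,0],[0,0,0],[0,0,0],[0,0,0],[0,0,0],[0,0,0]],"linear":[[-0.0026,0.006,0.002],[0,0,0],[0.0084,0.0003,-0.018],[0.0084,0.0003,-0.018],[0.0084,0.0003,-0.018],[0.0063,0.0003,-0.0135],[0,0,0],[0,0,0]],"fingers":[0.65,0.65,0.65,0.65,0.65,0.65,0.65,0.65]}'
python3 - <<'E'
from st import *
need([.5871,.345,.0855],tool(2,25))
p,d=manip.read_camera('scene');cv2.imwrite('pics/s15.png',cv2.resize(p[90:270,340:580,::-1],(720,540)))
E
```

```text
time_s: 20.32
tcp_pos: [0.5685, 0.3425, 0.1264]
tcp_rot: [0.151, 0.679, 0.702, 0.155]
force: [-0.6, -0.5, 0.6]
finger_gap: 0.0559
t 20.32 tcp [0.5685 0.3425 0.1264] y [0.906 0.03  0.423] yang 1.9 z [ 0.423  0.013 -0.906] F [-0.6 -0.5  0.6] gap 0.0559
q [-0.33  0.45 -0.57  1.99  0.97  0.67 -1.54]
need lin [ 0.0186  0.0025 -0.0409] rot [0.05 0.01 0.13]
```

View pics/s15.png

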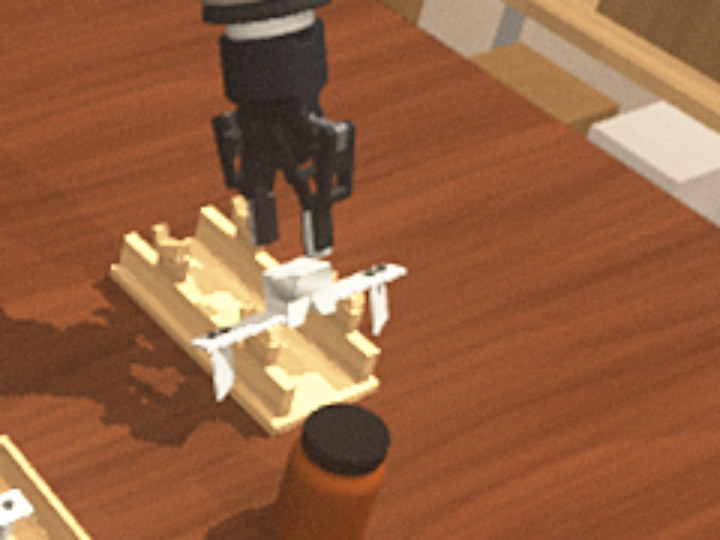

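Fingers at (265,240) and (318,245) straddle the hub at (300,285). Descend and grip.

```bash
python3 -m inch '{"angular":[[0,0,0],[0,0,0],[0,0,0],[0,0,0],[0,0,0],[0,0,0]],"linear":[[0.005,0.0007,-0.0112],[0.005,0.0007,-0.0112],[0.005,0.0007,-0.0112],[0.0035,0.0003,-0.0075],[0,0,0],[0,0,0]],"fingers":[0.65,0.65,0.65,0.65,0.65,0.65]}' 
python3 -m inch '{"angular":[[0,0,0],[0,0,0],[0,0,0],[0,0,0],[0,0,0],[0,0,0],[0,0,0],[0,0,0]],"linear":[[0,0,0],[0,0,0],[0,0,0],[0,0,0],[0,0,0],[0,0,0],[0,0,0],[0,0,0]],"fingers":[0.6,0.5,0.4,0.3,0.3,0.25,0.25,0.2]}' 40
python3 - <<'E'
from st import *
need([.5871,.345,.0855],tool(2,25))
p,d=manip.read_camera('scene');cv2.imwrite('pics/s16.png',cv2.resize(p[90:270,340:580,::-1],(720,540)))
E
```

```text
time_s: 20.87
tcp_pos: [0.5868, 0.3457, 0.0857]
tcp_rot: [0.151, 0.679, 0.702, 0.156]
force: [-0.1, 0.2, 0.9]
finger_gap: 0.0551
time_s: 21.53
tcp_pos: [0.5868, 0.3457, 0.0858]
tcp_rot: [0.151, 0.678, 0.702, 0.156]
force: [-3.1, -1.2, 7.0]
finger_gap: 0.0294
t 21.53 tcp [0.5868 0.3457 0.0858] y [0.905 0.031 0.424] yang 2.0 z [ 0.424  0.014 -0.906] F [-3.1 -1.2  7. ] gap 0.0294
q [-0.36  0.53 -0.52  1.98  1.07  0.63 -1.61]
need lin [ 0.0003 -0.0007 -0.0003] rot [0.02 0.07 0.06]
```

View pics/s16.png

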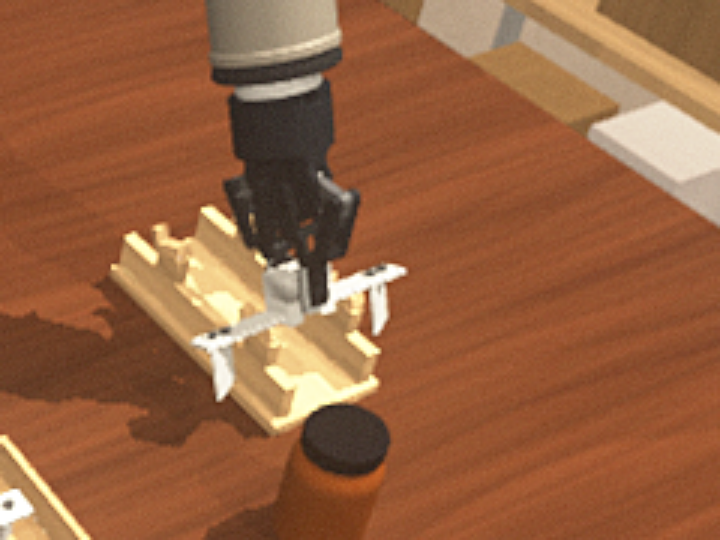

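```bash
python3 -m inch '{"angular":[[0,0,0],[0,0,0],[0,0,0],[0,0,0],[0,0,0],[0,0,0],[0,0,0],[0,0,0]],"linear":[[0,0,0],[-0.0021,0,0.0045],[-0.0042,-0.0001,0.009],[-0.0063,-0.0002,0.0135],[-0.0084,-0.0003,0.018],[-0.0084,-0.0003,0.018],[-0.0084,-0.0003,0.018],[-0.0084,-0.0003,0.018]],"fingers":[0.2,0.2,0.2,0.2,0.2,0.2,0.2,0.2]}' 60
python3 -m inch '{"angular":[[0,0,0],[0,0,0],[-0.1,3,0],[-0.1,4,0],[-0.2,5,0],[-0.2,5,0],[-0.2,5,0],[-0.1,3,0]],"linear":[[-0.005,-0.01,0.01],[-0.006,-0.025,0.01],[-0.006,-0.03,0.01],[-0.006,-0.03,0.01],[-0.006,-0.03,0],[-0.006,-0.03,0],[-0.006,-0.03,0],[-0.006,-0.03,0]],"fingers":[0.2,0.2,0.2,0.2,0.2,0.2,0.2,0.2]}' 60
python3 - <<'E'
from sw import *
need([.4725,-.0055,.2],tool(8.8))
meas(save='pics/s17.png')
E
```

```text
time_s: 22.25
tcp_pos: [0.5395, 0.3441, 0.1854]
tcp_rot: [0.151, 0.678, 0.702, 0.156]
force: [-0.1, -0.0, -1.8]
finger_gap: 0.0293
time_s: 22.92
tcp_pos: [0.4938, 0.1294, 0.2248]
tcp_rot: [-0.0, 0.695, 0.719, 0.0]
force: [0.8, -1.2, -2.2]
finger_gap: 0.0289
t 22.92 tcp [0.4938 0.1294 0.2248] y [ 0.999  0.034 -0.   ] yang 2.0 z [-0.  0. -1.] F [ 0.8 -1.2 -2.2] gap 0.0289
q [ 0.23  0.24 -0.7   1.95  0.18  1.01 -0.52]
need lin [-0.0213 -0.1349 -0.0248] rot [-0.02 -0.01  6.84]
scene 466 x ext [-0.0988  0.0999] y ext [-0.0129  0.0111] ztop med [-0.0106 -0.0085] pitch deg -0.13 yaw deg 0.06
```

View pics/s17.png

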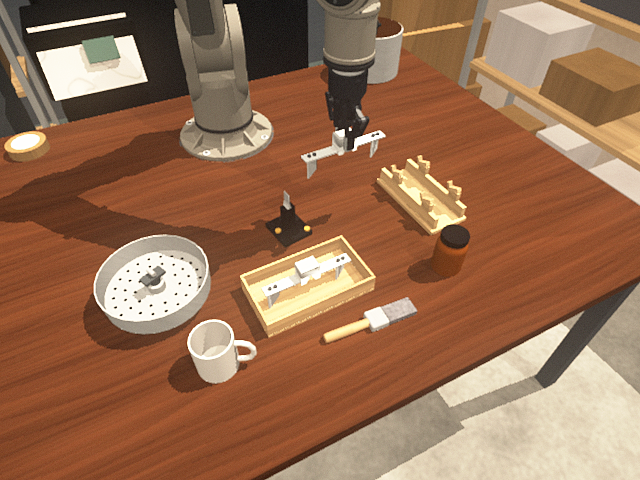

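```bash
python3 -m inch '{"angular":[[0,0,1.8],[0,0,1.8],[0,0,1.8],[0,0,1.4],[0,0,0],[0,0,0],[0,0,0],[0,0,0]],"linear":[[-0.005,-0.025,0],[-0.005,-0.025,0],[-0.005,-0.025,0],[-0.005,-0.022,0],[0,-0.018,-0.01],[0,-0.01,-0.01],[0,0,-0.005],[0,0,0]],"fingers":[0.2,0.2,0.2,0.2,0.2,0.2,0.2,0.2]}' 60
python3 - <<'E'
from st import *
need([.4725,-.0043,.2],tool(8.8))
E
```

```text
time_s: 23.63
tcp_pos: [0.4733, 0.0058, 0.1975]
tcp_rot: [0.001, 0.651, 0.759, 0.0]
force: [0.0, 1.0, -1.7]
finger_gap: 0.0297
t 23.63 tcp [0.4733 0.0058 0.1975] y [0.988 0.152 0.002] yang 8.7 z [ 0.002 -0.001 -1.   ] F [ 0.   1.  -1.7] gap 0.0297
q [ 0.44  0.2  -0.65  2.06  0.15  0.93 -0.14]
need lin [-0.0008 -0.0101  0.0025] rot [0.06 0.12 0.07]
```

```bash
python3 -m inch '{"angular":[[0,0.1,0],[0,0,0],[0,0,0],[0,0,0],[0,0,0],[0,0,0],[0,0,0],[0,0,0]],"linear":[[-0.0008,-0.01,0],[0,0,0],[0,0,-0.015],[0,0,-0.02],[0,0,-0.018],[0,0,-0.012],[0,0,-0.006],[0,0,0]],"fingers":[0.2,0.2,0.2,0.2,0.2,0.2,0.2,0.2]}' 60
python3 - <<'E'
from sw import *
need([.4725,-.0043,.1164],tool(8.8));meas(save='pics/s18.png')
a=cv2.imread('pics/s18.png'); cv2.imwrite('pics/s18z.png',cv2.resize(a[150:250,230:350],None,fx=6,fy=6))
E
```

```text
time_s: 24.3
tcp_pos: [0.4728, -0.0042, 0.1268]
tcp_rot: [0.001, 0.651, 0.759, -0.0]
force: [-0.2, -0.1, -1.7]
finger_gap: 0.0291
t 24.3 tcp [ 0.4728 -0.0042  0.1268] y [0.988 0.153 0.   ] yang 8.8 z [ 0.    -0.001 -1.   ] F [-0.2 -0.1 -1.7] gap 0.0291
q [ 0.41  0.3  -0.62  2.12  0.25  0.78 -0.21]
need lin [-0.0003 -0.0001 -0.0104] rot [0.06 0.02 0.01]
scene 452 x ext [-0.0993  0.0998] y ext [-0.0131  0.0111] ztop med [-0.0103 -0.008 ] pitch deg -0.08 yaw deg 0.05
```

View pics/s18z.png

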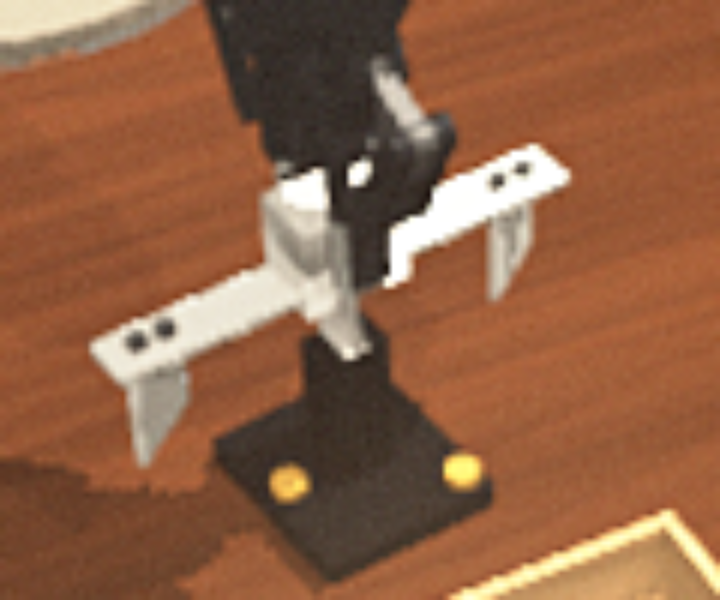

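```bash
python3 -m inch '{"angular":[[0,0,0],[0,0,0],[0,0,0],[0,0,0],[0,0,0],[0,0,0],[0,0,0],[0,0,0]],"linear":[[0,0,-0.0015],[0,0,-0.0015],[0,0,-0.0015],[0,0,-0.0015],[0,0,-0.0015],[0,0,-0.001],[0,0,0],[0,0,0]],"fingers":[0.2,0.2,0.2,0.2,0.2,0.2,0.2,0.2]}' 60
python3 -m inch '{"angular":[[0,0,0],[0,0,0],[0,0,0]],"linear":[[0,0,-0.0007],[0,0,0],[0,0,0]],"fingers":[0.2,0.2,0.2]}' 60
python3 -m inch '{"angular":[[0,0,0],[0,0,0],[0,0,0]],"linear":[[0,0,-0.0007],[0,0,0],[0,0,0]],"fingers":[0.2,0.2,0.2]}' 60
```

```text
time_s: 25.02
tcp_pos: [0.4732, -0.0045, 0.119]
tcp_rot: [0.001, 0.651, 0.759, 0.0]
force: [0.3, 1.7, -1.1]
finger_gap: 0.0296
time_s: 25.27
tcp_pos: [0.4733, -0.0043, 0.1184]
tcp_rot: [0.001, 0.651, 0.759, 0.0]
force: [-1.0, 6.5, -0.2]
finger_gap: 0.0289
time_s: 25.52
tcp_pos: [0.4734, -0.004, 0.1178]
tcp_rot: [0.001, 0.651, 0.759, 0.001]
force: [-0.0, 6.8, 1.5]
finger_gap: 0.0292
```

```bash
python3 -m inch '{"angular":[[0,0,0],[0,0,0],[0,0,0]],"linear":[[0,0.001,0],[0,0,0],[0,0,0]],"fingers":[0.2,0.2,0.2]}' 60
python3 -m inch '{"angular":[[0,0,0],[0,0,0],[0,0,0]],"linear":[[0,0.0005,-0.0007],[0,0,0],[0,0,0]],"fingers":[0.2,0.2,0.2]}' 60
```

```text
time_s: 25.77
tcp_pos: [0.4732, -0.0037, 0.1176]
tcp_rot: [0.001, 0.651, 0.759, 0.0]
force: [-0.2, 3.1, -0.2]
finger_gap: 0.0295
time_s: 26.02
tcp_pos: [0.4731, -0.0033, 0.1169]
tcp_rot: [0.001, 0.651, 0.759, 0.0]
force: [-0.6, 1.7, -1.8]
finger_gap: 0.0292
```

```bash
python3 -m inch '{"angular":[[0,0,0],[0,0,0],[0,0,0]],"linear":[[0,0.0002,-0.0006],[0,0,0],[0,0,0]],"fingers":[0.2,0.2,0.2]}' 60
python3 -m inch '{"angular":[[0,0,0],[0,0,0],[0,0,0]],"linear":[[0,0.0002,-0.0005],[0,0,0],[0,0,0]],"fingers":[0.2,0.2,0.2]}' 60
```

```text
time_s: 26.27
tcp_pos: [0.4733, -0.0032, 0.1164]
tcp_rot: [0.001, 0.651, 0.759, 0.0]
force: [-1.2, 0.0, 2.8]
finger_gap: 0.0292
time_s: 26.52
tcp_pos: [0.4734, -0.0031, 0.1162]
tcp_rot: [0.002, 0.651, 0.759, -0.0]
force: [-2.5, -0.9, 10.0]
finger_gap: 0.0292
```

```bash
python3 -m inch '{"angular":[[0,0,0],[0,0,0],[0,0,0],[0,0,0],[0,0,0],[0,0,0],[0,0,0]],"linear":[[0,0,0.0004],[0,0,0],[0,0,0],[0,0,0],[0,0,0],[0,0,0],[0,0,0]],"fingers":[0.2,0.34,0.38,0.42,0.5,0.55,0.6]}' 20
python3 - <<'E'
from tilt import *
tilt('pics/s19.png')
E
python3 -m inch '{"angular":[[0,0,0],[0,0,0],[0,0,0],[0,0,0],[0,0,0],[0,0,0],[0,0,0],[0,0,0]],"linear":[[0,0,0],[0,0,0],[0,0,0],[0,0,0],[0,0,0],[0,0,0],[0,0,0],[0,0,0]],"fingers":[0.6,0.6,0.6,0.6,0.6,0.6,0.6,0.6]}' 20
python3 - <<'E'
from tilt import *
tilt('pics/s20.png')
a=cv2.imread('pics/s20.png'); cv2.imwrite('pics/s20z.png',cv2.resize(a[150:250,230:350],None,fx=6,fy=6))
E
```

```text
time_s: 27.1
tcp_pos: [0.4731, -0.0027, 0.1162]
tcp_rot: [0.001, 0.651, 0.759, 0.0]
force: [0.1, 0.7, -0.0]
finger_gap: 0.0516
t 27.1 tcp [ 0.4731 -0.0027  0.1162] y [0.988 0.152 0.002] yang 8.8 z [ 0.002 -0.001 -1.   ] F [ 0.1  0.7 -0. ] gap 0.0516
q [ 0.4   0.32 -0.61  2.13  0.26  0.76 -0.23]
n 595 tilt deg (+ = +y end up) (np.int64(348), np.float64(0.0))
along ext [-0.099   0.0986] ztop -0.01
time_s: 27.82
tcp_pos: [0.4732, -0.0028, 0.1162]
tcp_rot: [0.001, 0.651, 0.759, 0.0]
force: [-0.2, -0.4, 0.3]
finger_gap: 0.0512
t 27.82 tcp [ 0.4732 -0.0028  0.1162] y [0.988 0.152 0.002] yang 8.7 z [ 0.002 -0.002 -1.   ] F [-0.2 -0.4  0.3] gap 0.0512
q [ 0.4   0.32 -0.61  2.13  0.26  0.76 -0.23]
n 603 tilt deg (+ = +y end up) (np.int64(371), np.float64(-0.5))
along ext [-0.0993  0.0986] ztop -0.0102
```

View pics/s20z.png

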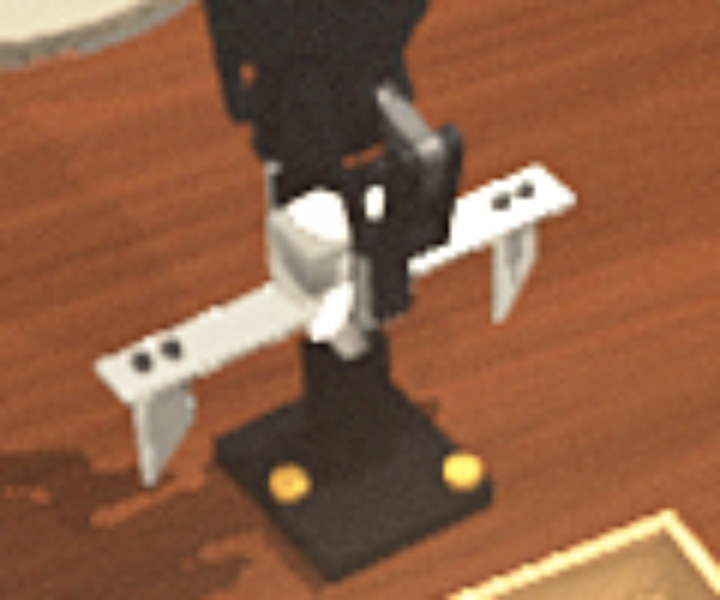

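Level within 0.5° after about a second. I'll watch a bit longer, then regrip and lift.

```bash
python3 -m inch '{"angular":[[0,0,0],[0,0,0],[0,0,0],[0,0,0],[0,0,0],[0,0,0],[0,0,0],[0,0,0]],"linear":[[0,0,0],[0,0,0],[0,0,0],[0,0,0],[0,0,0],[0,0,0],[0,0,0],[0,0,0]],"fingers":[0.6,0.6,0.6,0.6,0.6,0.6,0.6,0.6]}' 20
python3 - <<'E'
from tilt import *
tilt('pics/s21.png')
E
python3 -m inch '{"angular":[[0,0,0],[0,0,0],[0,0,0],[0,0,0],[0,0,0],[0,0,0],[0,0,0],[0,0,0]],"linear":[[0,0,0],[0,0,0],[0,0,0],[0,0,0],[0,0,0],[0,0,0],[0,0,0],[0,0,0]],"fingers":[0.55,0.5,0.45,0.4,0.35,0.3,0.25,0.2]}' 20
python3 -m inch '{"angular":[[0,0,0],[0,0,0],[0,0,0],[0,0,0],[0,0,0],[0,0,0],[0,0,0],[0,0,0]],"linear":[[0,0,0],[0,0,0],[0,0,0.003],[0,0,0.006],[0,0,0.01],[0,0,0.015],[0,0,0.02],[0,0,0.02]],"fingers":[0.2,0.2,0.2,0.2,0.2,0.2,0.2,0.2]}' 60
python3 - <<'E'
from sw import *
need([.5335,-.3295,.2],tool(24)); meas()
E
```

```text
time_s: 28.53
tcp_pos: [0.4732, -0.0028, 0.1163]
tcp_rot: [0.001, 0.651, 0.759, 0.0]
force: [-0.6, -0.2, 0.1]
finger_gap: 0.0511
t 28.53 tcp [ 0.4732 -0.0028  0.1163] y [0.988 0.152 0.002] yang 8.8 z [ 0.002 -0.002 -1.   ] F [-0.6 -0.2  0.1] gap 0.0511
q [ 0.4   0.32 -0.61  2.13  0.26  0.76 -0.23]
n 600 tilt deg (+ = +y end up) (np.int64(359), np.float64(0.0))
along ext [-0.0992  0.0983] ztop -0.01
time_s: 29.25
tcp_pos: [0.4732, -0.0028, 0.1163]
tcp_rot: [0.001, 0.651, 0.759, 0.0]
force: [-0.2, 0.5, -0.3]
finger_gap: 0.0294
time_s: 29.92
tcp_pos: [0.4729, -0.0026, 0.1916]
tcp_rot: [0.001, 0.651, 0.759, 0.0]
force: [0.2, -0.6, -2.3]
finger_gap: 0.0293
t 29.92 tcp [ 0.4729 -0.0026  0.1916] y [0.988 0.152 0.001] yang 8.8 z [ 0.001 -0.001 -1.   ] F [ 0.2 -0.6 -2.3] gap 0.0293
q [ 0.45  0.2  -0.65  2.07  0.16  0.92 -0.13]
need lin [ 0.0606 -0.3269  0.0084] rot [ 0.06  0.09 15.23]
scene 486 x ext [-0.0988  0.1004] y ext [-0.0133  0.0109] ztop med [-0.0102 -0.008 ] pitch deg -0.24 yaw deg 0.08
```

```bash
python3 -m inch '{"angular":[[0,0,0],[0,0,2],[0,0,2],[0,0,2],[0,0,2],[0,0,2],[0,0,2],[0,0,2]],"linear":[[0.002,-0.01,0.01],[0.006,-0.025,0.005],[0.006,-0.033,0],[0.006,-0.035,0],[0.006,-0.035,0],[0.006,-0.035,0],[0.006,-0.035,0],[0.006,-0.035,0]],"fingers":[0.2,0.2,0.2,0.2,0.2,0.2,0.2,0.2]}' 60
python3 - <<'E'
from st import *
need([.5335,-.3295,.2],tool(24))
E
```

```text
time_s: 30.63
tcp_pos: [0.5171, -0.2476, 0.2061]
tcp_rot: [0.001, 0.553, 0.833, 0.0]
force: [1.9, 1.2, -1.9]
finger_gap: 0.0293
t 30.63 tcp [ 0.5171 -0.2476  0.2061] y [0.922 0.388 0.002] yang 22.8 z [ 0.003 -0.001 -1.   ] F [ 1.9  1.2 -1.9] gap 0.0293
q [ 0.77  0.34 -0.53  1.85  0.2   1.01  0.55]
need lin [ 0.0164 -0.0819 -0.0061] rot [0.07 0.16 1.15]
```

```bash
python3 -m inch '{"angular":[[0,0.1,1],[0,0,0.1],[0,0,0],[0,0,0],[0,0,0],[0,0,0]],"linear":[[0.006,-0.03,0],[0.006,-0.03,0],[0.004,-0.017,-0.006],[0,0,-0.02],[0,0,0],[0,0,0]],"fingers":[0.2,0.2,0.2,0.2,0.2,0.2]}' 60
python3 - <<'E'
from sw import *
need([.5335,-.3295,.18],tool(24)); meas(save='pics/s22.png')
a=cv2.imread('pics/s22.png'); cv2.imwrite('pics/s22z.png',cv2.resize(a[150:350,60:280],None,fx=3,fy=3))
p,d=manip.read_camera('top'); cv2.imwrite('pics/t22.png',cv2.resize(p[220:370,400:560,::-1],None,fx=4,fy=4))
E
```

```text
time_s: 31.13
tcp_pos: [0.5326, -0.3218, 0.1788]
tcp_rot: [-0.001, 0.545, 0.838, -0.0]
force: [0.2, 0.3, -1.6]
finger_gap: 0.0293
t 31.13 tcp [ 0.5326 -0.3218  0.1788] y [ 0.914  0.405 -0.001] yang 23.9 z [-0.001  0.001 -1.   ] F [ 0.2  0.3 -1.6] gap 0.0293
q [ 0.82  0.44 -0.49  1.76  0.24  1.    0.65]
need lin [ 0.0009 -0.0077  0.0012] rot [-0.04 -0.07  0.12]
scene 755 x ext [-0.0991  0.0993] y ext [-0.0132  0.0113] ztop med [-0.0101 -0.0079] pitch deg -0.3 yaw deg 0.12
```

View pics/s22z.png

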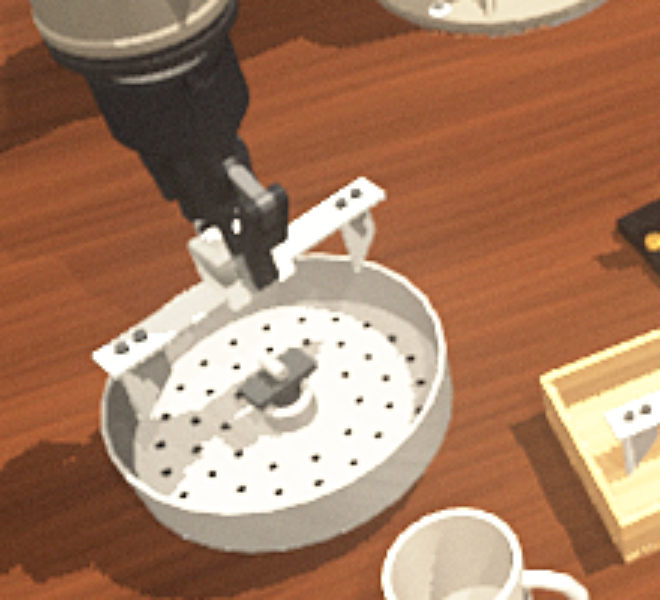

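View pics/t22.png

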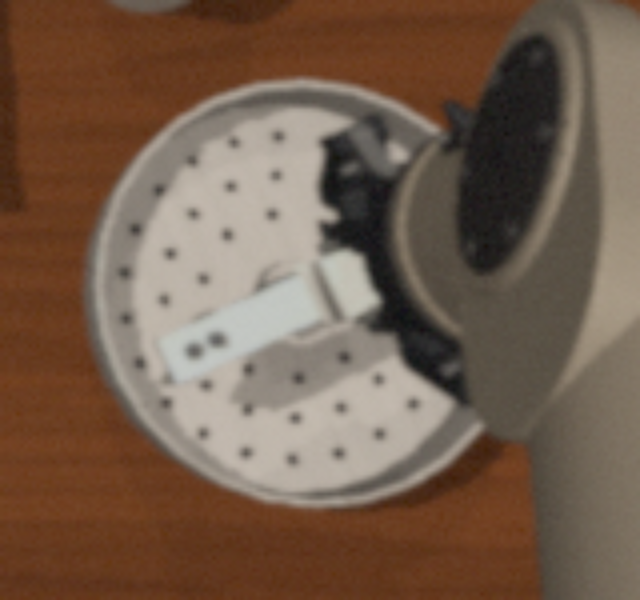

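```bash
python3 -m inch '{"angular":[[0,0,0],[0,0,0],[0,0,0],[0,0,0],[0,0,0],[0,0,0],[0,0,0],[0,0,0]],"linear":[[0.001,-0.0077,0],[0,0,-0.015],[0,0,-0.018],[0,0,-0.016],[0,0,-0.01],[0,0,-0.006],[0,0,0],[0,0,0]],"fingers":[0.2,0.2,0.2,0.2,0.2,0.2,0.2,0.2]}' 60
python3 - <<'E'
from sw import *
need([.5337,-.3296,.091],tool(24)); meas(save='pics/s23.png')
a=cv2.imread('pics/s23.png'); cv2.imwrite('pics/s23z.png',cv2.resize(a[200:330,90:230],None,fx=4.5,fy=4.5))
E
```

```text
time_s: 31.9
tcp_pos: [0.5345, -0.3306, 0.1148]
tcp_rot: [0.001, 0.546, 0.838, -0.0]
force: [0.1, -0.3, -1.6]
finger_gap: 0.0291
t 31.9 tcp [ 0.5345 -0.3306  0.1148] y [0.915 0.404 0.   ] yang 23.9 z [ 0.001 -0.001 -1.   ] F [ 0.1 -0.3 -1.6] gap 0.0291
q [ 0.8   0.52 -0.46  1.8   0.29  0.89  0.62]
need lin [-0.0008  0.001  -0.0238] rot [0.07 0.05 0.14]
scene 685 x ext [-0.0989  0.0993] y ext [-0.0135  0.0108] ztop med [-0.0101 -0.0079] pitch deg -0.27 yaw deg 0.16
```

View pics/s23z.png

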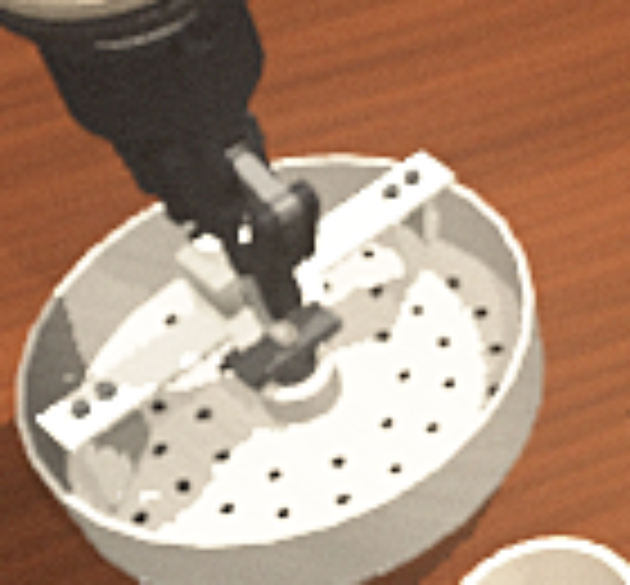

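```bash
python3 -m inch '{"angular":[[0,0,0.1],[0,0,0],[0,0,0],[0,0,0],[0,0,0],[0,0,0],[0,0,0],[0,0,0]],"linear":[[-0.0008,0.001,-0.003],[0,0,-0.003],[0,0,-0.002],[0,0,-0.002],[0,0,-0.002],[0,0,-0.002],[0,0,0],[0,0,0]],"fingers":[0.2,0.2,0.2,0.2,0.2,0.2,0.2,0.2]}' 60
python3 -m inch '{"angular":[[0,0,0],[0,0,0],[0,0,0],[0,0,0],[0,0,0]],"linear":[[0,0,-0.002],[0,0,-0.002],[0,0,-0.0015],[0,0,0],[0,0,0]],"fingers":[0.2,0.2,0.2,0.2,0.2]}' 60
```

```text
time_s: 32.62
tcp_pos: [0.5334, -0.3294, 0.1001]
tcp_rot: [0.0, 0.545, 0.838, -0.0]
force: [-0.4, 0.3, -1.6]
finger_gap: 0.0291
time_s: 33.03
tcp_pos: [0.5333, -0.3294, 0.0946]
tcp_rot: [0.0, 0.545, 0.838, -0.0]
force: [-0.3, 0.3, -2.0]
finger_gap: 0.0294
```

```bash
python3 -m inch '{"angular":[[0,0,0],[0,0,0],[0,0,0],[0,0,0]],"linear":[[0,0,-0.001],[0,0,-0.001],[0,0,0],[0,0,0]],"fingers":[0.2,0.2,0.2,0.2]}' 60
python3 -m inch '{"angular":[[0,0,0],[0,0,0],[0,0,0]],"linear":[[0,0,-0.001],[0,0,0],[0,0,0]],"fingers":[0.2,0.2,0.2]}' 60
python3 -m inch '{"angular":[[0,0,0],[0,0,0],[0,0,0]],"linear":[[0,0,-0.0007],[0,0,0],[0,0,0]],"fingers":[0.2,0.2,0.2]}' 60
```

```text
time_s: 33.37
tcp_pos: [0.5333, -0.3295, 0.0927]
tcp_rot: [0.0, 0.545, 0.838, -0.0]
force: [0.0, -0.1, -2.6]
finger_gap: 0.0293
time_s: 33.62
tcp_pos: [0.5333, -0.3295, 0.0917]
tcp_rot: [0.0, 0.545, 0.838, -0.0]
force: [0.8, 0.3, -2.2]
finger_gap: 0.029
time_s: 33.87
tcp_pos: [0.5335, -0.3295, 0.0912]
tcp_rot: [0.001, 0.545, 0.838, -0.0]
force: [0.6, 0.7, 0.8]
finger_gap: 0.0293
```

```bash
python3 -m inch '{"angular":[[0,0,0],[0,0,0],[0,0,0]],"linear":[[0,0,-0.0007],[0,0,0],[0,0,0]],"fingers":[0.2,0.2,0.2]}' 60
python3 - <<'E'
from sw import *
meas()
E
python3 -m inch '{"angular":[[0,0,0],[0,0,0],[0,0,0],[0,0,0],[0,0,0],[0,0,0]],"linear":[[0,0,0],[0,0,0],[0,0,0],[0,0,0],[0,0,0],[0,0,0]],"fingers":[0.34,0.4,0.48,0.55,0.6,0.6]}' 20
```

```text
time_s: 34.12
tcp_pos: [0.5335, -0.3295, 0.0911]
tcp_rot: [0.001, 0.545, 0.838, -0.0]
force: [-4.5, 1.3, 13.1]
finger_gap: 0.029
t 34.12 tcp [ 0.5335 -0.3295  0.0911] y [0.914 0.406 0.   ] yang 23.9 z [ 0.001 -0.001 -1.   ] F [-4.5  1.3 13.1] gap 0.029
q [ 0.79  0.55 -0.45  1.81  0.31  0.85  0.61]
scene 835 x ext [-0.11    0.1104] y ext [-0.0232  0.0255] ztop med [-0.0106 -0.0078] pitch deg 0.13 yaw deg 0.31
time_s: 34.67
tcp_pos: [0.5334, -0.3295, 0.0902]
tcp_rot: [0.0, 0.545, 0.838, -0.0]
force: [-0.5, 0.0, 0.6]
finger_gap: 0.0512
```

Firm stop at the seated height. Back off and verify.

```bash
python3 -m inch '{"angular":[[0,0,0],[0,0,0],[0,0,0],[0,0,0],[0,0,0],[0,0,0],[0,0,0],[0,0,0]],"linear":[[0,0,0.005],[0,0,0.01],[0,0,0.02],[0,0,0.03],[0,0,0.035],[-0.01,0.02,0.03],[-0.015,0.035,0.01],[-0.015,0.038,0]],"fingers":[0.6,0.6,0.6,0.6,0.6,0.6,0.6,0.6]}' 20
python3 -m inch '{"angular":[[0,0,0],[0,0,0],[0,0,0],[0,0,0],[0,0,0],[0,0,0]],"linear":[[-0.01,0.038,0],[-0.01,0.038,0],[0,0.03,0],[0,0.02,0],[0,0,0],[0,0,0]],"fingers":[0.6,0.6,0.6,0.6,0.6,0.6]}' 20
python3 - <<'E'
from st import *
p,d=manip.read_camera('scene'); cv2.imwrite('pics/s24.png',p[:,:,::-1]); cv2.imwrite('pics/s24z.png',cv2.resize(p[200:340,80:240,::-1],None,fx=4.5,fy=4.2))
p2,d2=manip.read_camera('top'); cv2.imwrite('pics/t24.png',p2[:,:,::-1])
for c,dd in(('scene',d),('top',d2)):
    V=cloud(c,dd)[dd>0]
    for nm,og,ya in(('tray',(.5335,-.3295,.096),24),('crate',(.655,-.0405,.063),1.9)):
        L=(V-np.array(og))@Rz(ya)  # x along sweep y
        a=L[(abs(L[:,0])<.02)&(abs(L[:,1])>.03)&(abs(L[:,1])<.105)&(abs(L[:,2]+.01)<.012)]
        h=L[(abs(L[:,0])<.022)&(abs(L[:,1])<.03)&(abs(L[:,2]-.02)<.012)]
        print(c,nm,'arm ztop',np.round(np.median(a[:,2]),4),'slope deg',np.round(np.degrees(np.arctan(np.polyfit(a[:,1],a[:,2],1)[0])),2),'yaw',np.round(np.degrees(np.arctan(np.polyfit(a[:,1],a[:,0],1)[0])),2),'hub top',np.round(np.median(h[:,2]),4),rect(h))
E
```

```text
time_s: 35.33
tcp_pos: [0.4942, -0.2367, 0.234]
tcp_rot: [0.003, 0.546, 0.838, -0.0]
force: [1.0, 1.5, -0.3]
finger_gap: 0.051
time_s: 35.83
tcp_pos: [0.4736, -0.1096, 0.2314]
tcp_rot: [0.001, 0.544, 0.839, -0.0]
force: [-0.5, -1.0, -0.7]
finger_gap: 0.0512
t 35.83 tcp [ 0.4736 -0.1096  0.2314] y [0.913 0.408 0.001] yang 24.1 z [ 0.002 -0.002 -1.   ] F [-0.5 -1.  -0.7] gap 0.0512
q [ 0.67  0.17 -0.64  2.    0.12  1.01  0.4 ]
scene tray arm ztop -0.0097 slope deg 0.06 yaw 0.03 hub top 0.0199 [-1.8 -0.  33.7 44.5  0.8]
scene crate arm ztop -0.0098 slope deg -0.04 yaw 0.03 hub top 0.0194 [-1.6 -0.4 44.7 33.3 89.9]
top tray arm ztop -0.0085 slope deg 0.63 yaw -0.37 hub top 0.0212 [ 0.3  0.6 30.  44.4  0. ]
top crate arm ztop -0.009 slope deg -0.15 yaw 0.05 hub top 0.0206 [-0.2  0.4 43.2 31.5 88.6]
```

View pics/s24z.png

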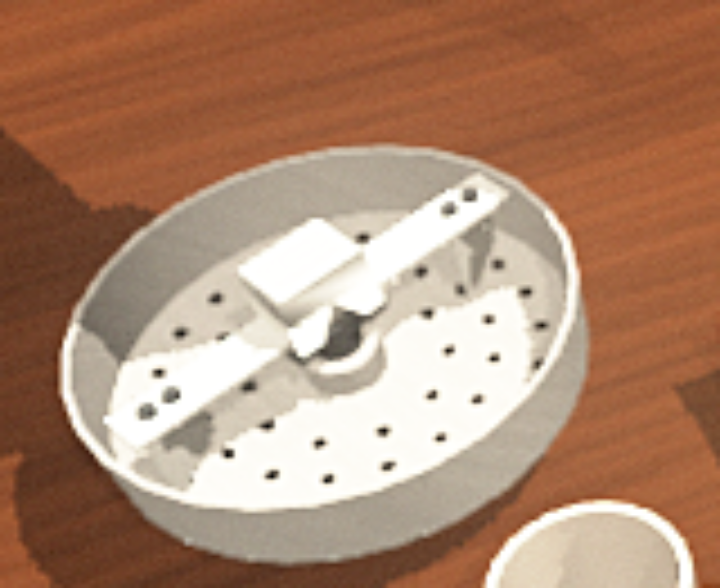

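View pics/t24.png

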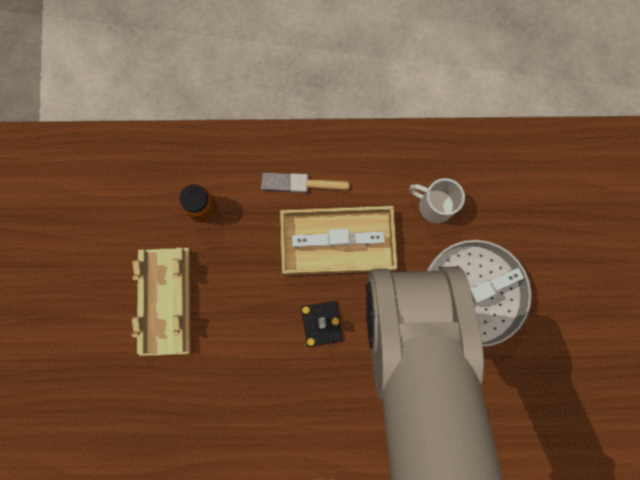

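View pics/s24.png

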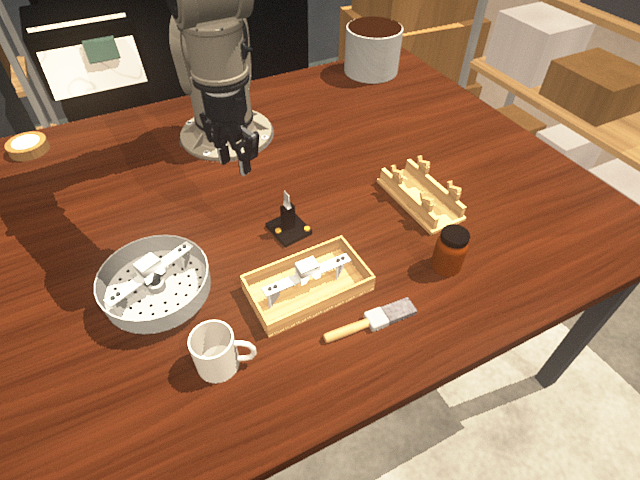

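The tray sweep is seated level at the right height: its hub top is 20 mm above the 96 mm point. The other sweep stands level in the crate, and the bystanders have not moved. The robot is clear of everything, so I'm handing in.

```bash
python3 -c "
from bench import manip
print(manip.sign_off())"
```

```text
the job is handed in; nothing more can be done
None
```

I checked both sweeps on the knife edge, one at a time, put each away before starting the next, and handed the job in at about 36 s.

- **Near sweep:** it tipped by 29–30°, with its +y end down. It now stands on its paddles in the reject crate.
- **Far sweep:** it stayed level (0° to −0.5°) for about 1.5 s after letting go. It is now seated on the tray drive, slot over the carrier bar.

**Last checks:**
- **Position:** both sweeps measured level and at their expected heights to within about 1.5 mm. The scene camera reads both within 0.1° of level. The top camera, with the tray sweep partly hidden by the arm, reads 0.6° for that one.
- **Force:** the most I read on the knife edge was about 12 N, well under its 60 N limit. Pressing the sweep onto the tray drive peaked at about 15 N.
- **Surroundings:** the mug, jar and brush look unmoved in the pictures (not measured), and the gripper was clear of everything. No checks failed.

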